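Load the jet blocks and close the air distributor

ROBOT

A 6-joint arm with a two-finger parallel gripper is mounted at the origin on the work surface. World frame = base frame: x ahead of the robot, y to its left, z up, the work surface at z = 0. Lengths are in mm, angles in rad, forces in N, time in s.
With the tool pointing down it reaches from about 350 to 975 mm from the base axis. Payload 7.1 kg.
Tool frame: the origin (TCP) lies between the finger pads; the fingertips stand 19 mm ahead of it and the grasp point (between the pads) is the TCP; z points along the fingers, y is the line along which they close (so a half turn about z gives the same grasp; the last joint's range is limited). The gripper opens to 88 mm and grips with 3 to 60 N. Pads are 20 mm wide; open, the fingers measure 115 mm over their backs; the gripper's body (75 mm by 178 mm) begins 61 mm behind the grasp point.
Start: joints at [-1.264, 0.423, 1.63, -0, 1.089, -0.019], TCP at [200.059, -592.099, 206.975] pointing down, gripper open.
Joint ranges: [-3, 3], [-0.9, 2.11], [0.09, 2.58], [-1.31, 4.45], [0.11, 2.69], [-2.54, 2.54]. Speed limits (rad/s): [2.39, 2.39, 3.01, 3.14, 3.14, 3.14].

INTERFACE

Orientations are given as a rotation vector (axis times angle).
In Python, from workcell import ctrl gives the robot as it stands.
- The arm moves only by the tool arm_command, never from a script. Its argument "series" is a list of rows, each an object with "linear": the shift along the tool's x, y, z in m, a list of three; "turn": the turn about the tool's z in rad. A call has 1 to 10 rows; each row shifts and turns the commanded pose from where the row before left it, along the tool's axes as they then stand; what a row does not reach is not made up. A row lasts 1/10 s, in which the tool goes at most 50 mm and 8.59 degrees, less where a joint would pass 70% of its speed; a pose out of reach is approached as far as the arm can. A call with a gripper value outside its range is refused whole. "jaw" is the opening, from -1 (shut) to 1 (fully open), set as the call begins (left out, the last holds). The fingers move at their own pace and stop on an object; the grip force is fixed at half the most. Time passes only in rows, so rows that do not move let the fingers close. It gives the time, the measured TCP pose, the force, the opening and the grip force at its end, in the units of the state.
- ctrl.get_obs(): the state, without advancing time (a new reading comes with each control period).
- ctrl.get_image(name): name is "scene" or "top" or "wrist"; returns a dict with "frame" (420x560x3 uint8, blue, green, red), "fx", "fy", "cx", "cy" (pixels), "k1" (the pictures are not rectified: a ray, as slopes to the right and down, at radius r is drawn at 1 + k1 r^2 times it, then the intrinsics apply), "rvec" (rotation vector, rad) and "tvec" (3), from world to camera coordinates, as OpenCV has them. Camera axes: x right, y down, z forward; pixel columns grow to the right and rows downward; lengths in mm; the calibration is good to about 2 mm. A picture is of the moment at which its call begins. There is no depth.
- ctrl.close_job(): hands the job in; it is judged then, once.
The state is a dict: "t": time; "qpos": joint angles; "qvel": joint speeds; "joint_torque": joint torques, N m; "ee_pos": TCP position; "orientation": TCP orientation; "ft_force": force on the tool from outside, world axes, zero at the start; "moment": the same for the moment, N m; "width": finger opening in mm; "grasp_force": force on a finger pad.
Only numpy, scipy, OpenCV 4.12 (cv2) and the standard library are available. Lean on these libraries where they do the work, as an engineer would, in place of code of your own. Each camera call takes 0.05 s, during which the arm holds its last target. There are 200 camera calls.

TASK

Get the air gauge ready: lift the loose cover plate off the pins of the blue distributor housing and lay it flat in the middle of the green mat, then seat every brass jet block fully home in a pocket of the housing, one to a pocket. After that put the cover back over both pins so that it sits fully down, and only then press the round black button of the column gauge all the way. Leave the other things on the bench where they are.

Things in the scene. Friction and masses are not known exactly. Their poses are not given: they have to be found in the camera images.
- housing: Blue air-distributor housing fixed to the bench, 194 (its x) x 144 (its y) mm; origin at the centre of its underside, z up. Four rectangular pockets (floor 10 mm, rims 24 mm above the bench), open at the top; across both x ends a wall rises to 62 mm, and on the middle of each wall, at x = +-89 mm, stands an upright steel pin 10 mm thick with a conical tip reaching to 86 mm. The sides between the end walls are open above the pocket rims.
- cover_seat (a point): Point on the housing's axis at the top of the end walls, 62 mm above the bench: where the centre of the cover's underside lies when the cover is home.
- pocket0 (a point): Centre of the floor of pocket 0 in the housing, at x = -44, y = -36 mm in its frame. The pocket is 74 (housing x) x 48 (housing y) mm and 14 mm deep, for a block 70 x 44 mm.
- pocket1 (a point): Centre of the floor of pocket 1 in the housing, at x = -44, y = 36 mm in its frame. The pocket is 74 (housing x) x 48 (housing y) mm and 14 mm deep, for a block 70 x 44 mm.
- pocket2 (a point): Centre of the floor of pocket 2 in the housing, at x = 44, y = -36 mm in its frame. The pocket is 74 (housing x) x 48 (housing y) mm and 14 mm deep, for a block 70 x 44 mm.
- pocket3 (a point): Centre of the floor of pocket 3 in the housing, at x = 44, y = 36 mm in its frame. The pocket is 74 (housing x) x 48 (housing y) mm and 14 mm deep, for a block 70 x 44 mm.
- cover_center (a point): The loose cover plate, 400 g or so: aluminium, 204 (x) x 144 (y) x 6 mm, with two through holes 14 mm wide at x = +-89 mm on its centre line (for the pins) and on its middle a black grip bar 80 (along x) x 16 x 28 mm high. The point lies on its axis 17 mm above the underside (half of the 34 mm overall height); z up out of the bar. It fits either way round. At the start it sits on the housing's pins.
- cover_mat: Green mat, 250 (x) x 200 (y) mm, 1 mm thin and flat on the bench (the cover lies on it practically at bench height); origin at its centre.
- jet0_center (a point): A loose jet block (there may be fewer than four; all are alike): brass base 70 (x) x 44 (y) x 18 mm high with a black grip bar on top, 50 (along x) x 16 (y) x 28 mm high. About 300 g. The point lies on its axis 23 mm above the underside (half of the 46 mm overall height); x along the block, z up. It fits either way round in any pocket. At the start the blocks stand on the dark grey mat.
- jet1_center (a point): A loose jet block (there may be fewer than four; all are alike): brass base 70 (x) x 44 (y) x 18 mm high with a black grip bar on top, 50 (along x) x 16 (y) x 28 mm high. About 300 g. The point lies on its axis 23 mm above the underside (half of the 46 mm overall height); x along the block, z up. It fits either way round in any pocket. At the start the blocks stand on the dark grey mat.
- jet2_center (a point): A loose jet block (there may be fewer than four; all are alike): brass base 70 (x) x 44 (y) x 18 mm high with a black grip bar on top, 50 (along x) x 16 (y) x 28 mm high. About 300 g. The point lies on its axis 23 mm above the underside (half of the 46 mm overall height); x along the block, z up. It fits either way round in any pocket. At the start the blocks stand on the dark grey mat.
- jet3_center (a point): A loose jet block (there may be fewer than four; all are alike): brass base 70 (x) x 44 (y) x 18 mm high with a black grip bar on top, 50 (along x) x 16 (y) x 28 mm high. About 300 g. The point lies on its axis 23 mm above the underside (half of the 46 mm overall height); x along the block, z up. It fits either way round in any pocket. At the start the blocks stand on the dark grey mat.
- zero_button_top (a point): Centre of the top of the round black push button (36 mm across) on the front foot of the cream column gauge; it is pressed straight down. The gauge's column, 75 mm wide and 300 mm high, stands behind it, away from the robot, its front face 117 mm from the button.
- zero_button (a joint): Travel of the black button: 0 m up, 0.006 m fully down (5 N); it springs back.
- master_ring: Bystander, to be left alone: chrome master ring, 90 mm across, 26 high; origin at the centre of its underside.
- inner_race: Bystander, to be left alone: polished inner race, 72 mm across, 24 high; origin at the centre of its underside.
- collar: Bystander, to be left alone: brass adapter collar, 60 mm across, 30 high; origin at the centre of its underside.
- air_plug: Bystander, to be left alone: steel air plug, 56 mm foot, standing 85 mm high; origin at the centre of its underside.
- oil: Bystander, to be left alone: oil bottle, 52 mm across, 120 high; origin at the centre of its underside.
- driver: Bystander, to be left alone: screwdriver lying down; origin at the middle of its length.
- gauge_case: Bystander, to be left alone: small wooden case 50 x 70 x 30 mm; origin at the centre of its underside.
Not all that is in view belongs to the job. What is shaped like the part that bears jet2_center but orange, pink or purple is not meant.

How it is judged (in metres and radians):
On the way, in this order (a step that is already met when the one before it is completed fails the run):
1. the cover is off the housing and lies flat and released on the green mat (horizontal distance between cover_center and cover_mat below 0.06 m and height (world z) of cover_center below 0.022 m and angle between cover_center's own z axis and vertical below 0.06 rad and contact force between cover and the fingers below 0.5 N), for 0.2 s.
2. with the cover off, every jet block present is seated in a pocket ((horizontal distance between jet0_center and pocket0 below 0.006 m or horizontal distance between jet0_center and pocket1 below 0.006 m or horizontal distance between jet0_center and pocket2 below 0.006 m or horizontal distance between jet0_center and pocket3 below 0.006 m) and z of jet0_center in the frame of housing between 0.03 and 0.036 m and angle between each of jet0_center, jet1_center, jet2_center, jet3_center's own z axis and vertical below 0.05 rad and angle between the x axis of each of jet0_center, jet1_center, jet2_center, jet3_center and the x axis of housing, either way round below 0.12 rad and (horizontal distance between jet1_center and pocket0 below 0.006 m or horizontal distance between jet1_center and pocket1 below 0.006 m or horizontal distance between jet1_center and pocket2 below 0.006 m or horizontal distance between jet1_center and pocket3 below 0.006 m) and z of jet1_center in the frame of housing between 0.03 and 0.036 m and (horizontal distance between jet2_center and pocket0 below 0.006 m or horizontal distance between jet2_center and pocket1 below 0.006 m or horizontal distance between jet2_center and pocket2 below 0.006 m or horizontal distance between jet2_center and pocket3 below 0.006 m) and z of jet2_center in the frame of housing between 0.03 and 0.036 m and (horizontal distance between jet3_center and pocket0 below 0.006 m or horizontal distance between jet3_center and pocket1 below 0.006 m or horizontal distance between jet3_center and pocket2 below 0.006 m or horizontal distance between jet3_center and pocket3 below 0.006 m) and z of jet3_center in the frame of housing between 0.03 and 0.036 m and horizontal distance between cover_center and cover_seat above 0.1 m), for 0.2 s.
3. the cover is fully down on the housing over both pins, blocks still seated ((horizontal distance between jet0_center and pocket0 below 0.006 m or horizontal distance between jet0_center and pocket1 below 0.006 m or horizontal distance between jet0_center and pocket2 below 0.006 m or horizontal distance between jet0_center and pocket3 below 0.006 m) and z of jet0_center in the frame of housing between 0.03 and 0.036 m and angle between each of jet0_center, jet1_center, jet2_center, jet3_center's own z axis and vertical below 0.05 rad and angle between the x axis of each of jet0_center, jet1_center, jet2_center, jet3_center and the x axis of housing, either way round below 0.12 rad and (horizontal distance between jet1_center and pocket0 below 0.006 m or horizontal distance between jet1_center and pocket1 below 0.006 m or horizontal distance between jet1_center and pocket2 below 0.006 m or horizontal distance between jet1_center and pocket3 below 0.006 m) and z of jet1_center in the frame of housing between 0.03 and 0.036 m and (horizontal distance between jet2_center and pocket0 below 0.006 m or horizontal distance between jet2_center and pocket1 below 0.006 m or horizontal distance between jet2_center and pocket2 below 0.006 m or horizontal distance between jet2_center and pocket3 below 0.006 m) and z of jet2_center in the frame of housing between 0.03 and 0.036 m and (horizontal distance between jet3_center and pocket0 below 0.006 m or horizontal distance between jet3_center and pocket1 below 0.006 m or horizontal distance between jet3_center and pocket2 below 0.006 m or horizontal distance between jet3_center and pocket3 below 0.006 m) and z of jet3_center in the frame of housing between 0.03 and 0.036 m and horizontal distance between cover_center and cover_seat below 0.006 m and z of cover_center in the frame of housing between 0.075 and 0.082 m and angle between cover_center's own z axis and vertical below 0.03 rad and angle between the x axis of cover_center and the x axis of housing, either way round below 0.06 rad), for 0.2 s.
4. the black button is pressed down (value of joint zero_button above 0.0045 m), for 0.05 s.
At the end, for the whole second after the job is handed in: Every jet block present is on the floor of a pocket (within 6 mm of its centre, square to 0.12 rad, level), the cover is fully down over both pins (6 mm, level to 0.03 rad), the button was pressed at least 4.5 mm after that and is up again, all released and at rest (all of step 3 and value of joint zero_button below 0.002 m and linear speed of cover below 0.02 m/s and contact force between cover and the fingers below 0.5 N); the robot touches nothing.
It fails at once if the button is pressed while the cover is not home on the housing (value of joint zero_button above 0.003 m and not (horizontal distance between cover_center and cover_seat below 0.006 m and z of cover_center in the frame of housing between 0.075 and 0.082 m and angle between cover_center's own z axis and vertical below 0.03 rad and angle between the x axis of cover_center and the x axis of housing, either way round below 0.06 rad)).
It fails at once if a bystander is moved more than 40 mm (distance of any of master_ring, inner_race, collar, air_plug, oil, driver, gauge_case from where it was at the start of the episode above 0.04 m).
Of jet0, jet1, jet2, jet3 only 3 to 4 are there at a start; the rules pass over those that are not, and their reading is None.
At some moment in a run one of jet0, jet1, jet2, jet3 may be knocked a few centimetres aside while the robot is not near it.
Once in a run the grip may slacken for a moment while it holds something.
It also fails if it takes over 210 s, if anything falls off the work surface, if the arm or the gripper's body presses on something with over 40 N, if the wrist force passes 120 N, or if a joint passes its speed limit or range.

## Working session

There is one attempt and no reset: what is moved stays moved. The work goes in short steps, Python scripts to look and compute and a tool call to move; the robot and the scene stay as the last step left them, time stands still between calls to the robot, and variables do not carry over. Pictures are saved under pics/ and viewed, at most 14 in all, crops included, and the job is handed in when it is done.

Besides the shell and the picture viewer there is one more tool, called after "Call:" as name(argument=value, ...), one argument or row to a line, values as JSON. arm_command: Moves the arm, as the interface text tells. Its arguments: {"type":"object","properties":{"series":{"type":"array"},"jaw":{"type":"number"}},"required":["series"]}

```bash
mkdir -p pics; ls; cat > h.py <<'E'
import numpy as np, cv2
from scipy.spatial.transform import Rotation as R
from workcell import ctrl
def snap(name,fn):
    d=ctrl.get_image(name); cv2.imwrite('pics/'+fn+'.png',d['frame'])
    np.savez('pics/'+fn+'.npz',**{k:np.array(v) for k,v in d.items()}); return d
def load(fn): return dict(np.load('pics/'+fn+'.npz'))
def cam(d):
    Rm=R.from_rotvec(np.ravel(d['rvec'])).as_matrix(); t=np.ravel(d['tvec']); return Rm,t,-Rm.T@t
def ray(d,u,v):
    x=(u-d['cx'])/d['fx'];y=(v-d['cy'])/d['fy'];rd=np.hypot(x,y);r=rd
    for _ in range(30): r=rd/(1+d['k1']*r*r)
    s=r/rd if rd>0 else 1
    Rm,t,c=cam(d); w=Rm.T@np.array([x*s,y*s,1]); return c,w/np.linalg.norm(w)
def at(d,u,v,z):
    c,w=ray(d,u,v); return c+w*(z-c[2])/w[2]
def tri(*obs):
    A=0;b=0;L=[]
    for d,u,v in obs:
        c,w=ray(d,u,v);P=np.eye(3)-np.outer(w,w);A=A+P;b=b+P@c;L.append((c,P))
    x=np.linalg.solve(A,b); return x,[float(np.linalg.norm(P@(x-c))) for c,P in L]
def proj(d,p):
    Rm,t,c=cam(d);q=Rm@np.array(p,float)+t;x,y=q[:2]/q[2];s=1+d['k1']*(x*x+y*y)
    return float(d['fx']*x*s+d['cx']),float(d['fy']*y*s+d['cy'])
def state():
    o=ctrl.get_obs();print('t',o['t'],'ee',np.round(o['ee_pos'],1),'rv',np.round(o['orientation'],4),'F',np.round(o['ft_force'],1),'w',o['width'],'g',o['grasp_force'],'q',np.round(o['qpos'],3))
    return o
E
python3 - <<'E'
from h import *
state()
for n in('scene','top','wrist'):
    d=snap(n,n+'0');Rm,t,c=cam(d);print(n,np.round(c),np.round(Rm[2],2),d['fx'],d['k1'])
    cv2.imwrite(f'pics/{n}0v.png',cv2.resize(d['frame'],(800,600),interpolation=cv2.INTER_CUBIC))
E
```

```text
pics
t 0.0 ee [ 199.9 -591.6  206.2] rv [-3.0985e+00 -5.0930e-01  4.0000e-04] F [0.3 0.  0. ] w 87.69957581071351 g 0.0 q [-1.264  0.424  1.631 -0.     1.089 -0.019]
scene [1281. -402. 1062.] [-0.62  0.28 -0.73] 467.9981527270619 -0.08318242764324019
top [ 362.   -9. 1368.] [ 0.08  0.   -1.  ] 443.612346953257 0.01534340216659616
wrist [ 265. -570.  384.] [-0.24 -0.08 -0.97] 363.49808117290974 -0.08648707822123328
```

View pics/top0v.png

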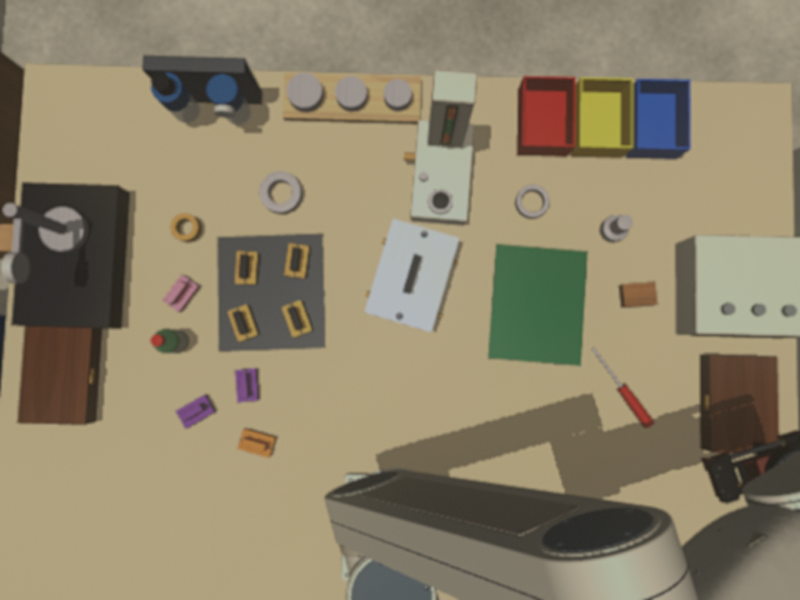

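View pics/scene0v.png

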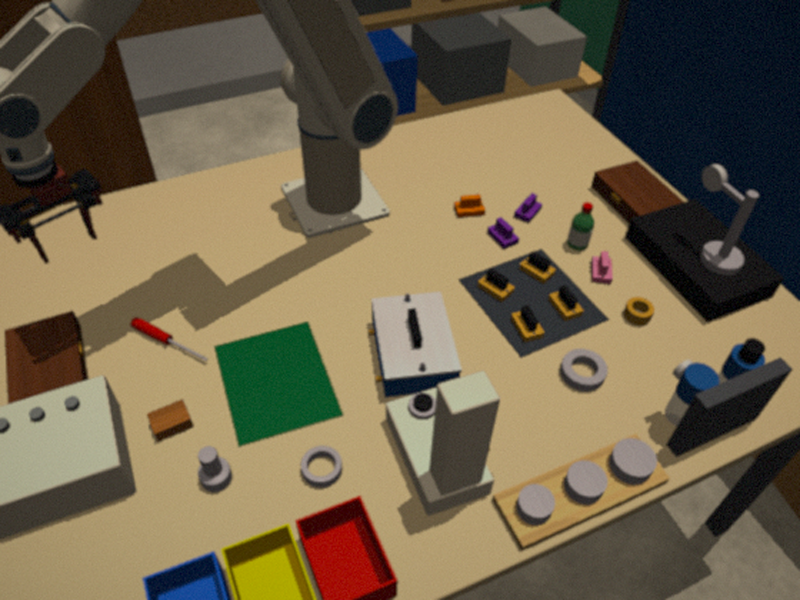

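The top picture shows four brass blocks with black grip bars on the dark grey mat, at v-px (246,267), (296,261), (243,322) and (297,318). Possible mistakes are pink (181,292), purple (247,385) and (195,411), and orange (257,442). The brass blocks are the ones I want. The cover is at (413,275), the green mat at (538,304) and the button at (440,201).

```bash
python3 - <<'E'
from h import *
a=cv2.imread('pics/top0.png')[145:260,150:350];cv2.imwrite('pics/tc.png',cv2.resize(a,None,fx=4,fy=4,interpolation=cv2.INTER_CUBIC))
a=cv2.imread('pics/scene0.png')[165:300,250:430];cv2.imwrite('pics/sc.png',cv2.resize(a,None,fx=4.4,fy=4.4,interpolation=cv2.INTER_CUBIC))
E
```

```text
(no output)
```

View pics/tc.png

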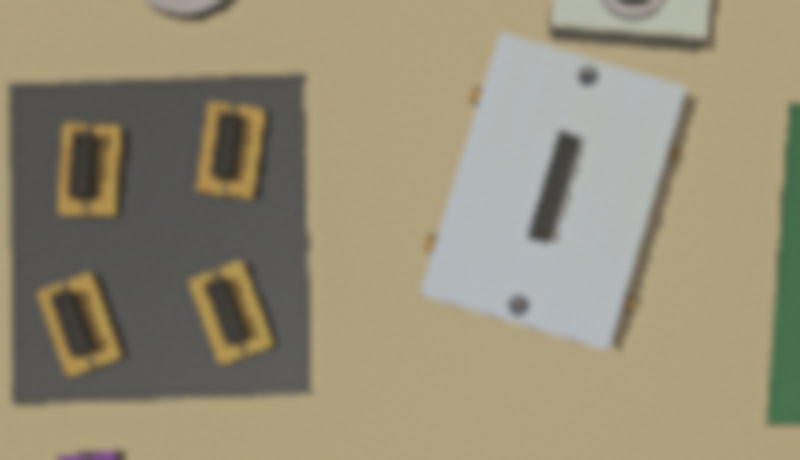

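View pics/sc.png

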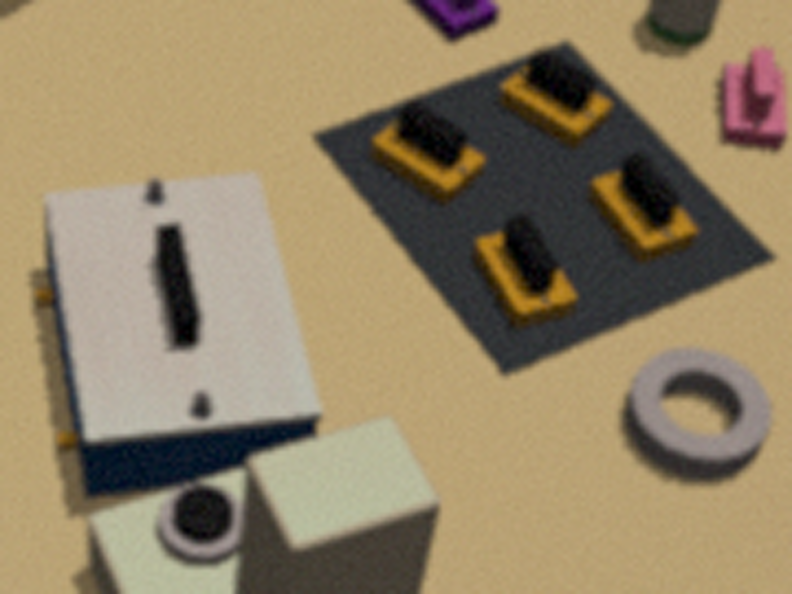

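```bash
cat > m.py <<'E'
from h import *
T=load('top0');S=load('scene0')
t=lambda u,v:((u+.5)/4-.5+150,(v+.5)/4-.5+145)
s=lambda u,v:((u+.5)/4.4-.5+250,(v+.5)/4.4-.5+165)
tv=lambda u,v:((u+.5)*.7-.5,(v+.5)*.7-.5)
P=lambda n,a,b:print(n,*[np.round(q,1) for q in tri((T,*t(*a)),(S,*s(*b)))])
P('pin+',(588,72),(202,395));P('pin-',(518,304),(153,182))
P('c++',(501,34),(320,415));P('c+-',(690,90),(85,442));P('c--',(613,348),(45,195));P('c-+',(422,292),(257,175))
print('btn',tri((T,*tv(440,201)),(S,*s(203,512))))
print('bar',at(T,*t(569,134),96),at(T,*t(542,239),96))
for n,c in dict(A=[(62,122),(123,125),(117,216),(57,214)],B=[(210,101),(267,108),(255,199),(196,190)],C=[(37,290),(95,272),(123,353),(70,376)],D=[(190,278),(240,262),(273,347),(218,364)]).items():
    w=np.array([at(T,*t(*p),18) for p in c]);ax=w[0]+w[1]-w[2]-w[3]
    print(n,np.round(w.mean(0),1),'yaw',np.degrees(np.arctan2(ax[1],ax[0])),np.linalg.norm(ax)/2,np.linalg.norm(w[0]+w[3]-w[1]-w[2])/2)
print('mat',[np.round(at(T,*tv(*p),1),0) for p in[(496,244),(587,251),(581,365),(489,357)]])
o=state();M=R.from_rotvec(o['orientation']).as_matrix();print(M.round(3))
d=load('wrist0');Rm,tt,c=cam(d);print('cam in tool',M.T@(c-o['ee_pos']),(M.T@Rm.T).round(3))
E
python3 m.py
```

```text
pin+ [613.1 -44.9  80.6] [0.6 0.6]
pin- [440.9   1.   79.9] [1.3 1.3]
c++ [643.4  20.4  63.6] [0.3 0.3]
c+- [ 605.7 -119.9   63.9] [1.2 1.2]
c-- [412.3 -67.   67.7] [1.3 1.3]
c-+ [449.1  73.   65.1] [0.2 0.2]
btn (array([682.78812523, -76.65959   ,  69.25534016]), [0.29533167168664803, 0.29533167168671853])
bar [564.60661632 -31.39279152  96.        ] [487.75317565 -13.95112841  96.        ]
A [539.6 333.8  18. ] yaw -0.7204363472502195 70.73972309920147 46.39189175899411
B [557.9 225.5  18. ] yaw -5.825576020246806 70.25478721787269 44.99704937158627
C [421.7 334.7  18. ] yaw 22.631221167426077 68.1762662650755 44.699868518921
D [432.5 221.7  18. ] yaw 21.876144494586296 69.55054573724779 41.753356406966056
mat [array([ 608., -204.,    1.]), array([ 598., -402.,    1.]), array([ 351., -390.,    1.]), array([ 362., -193.,    1.])]
t 0.15 ee [ 199.9 -591.7  206.4] rv [-3.0989e+00 -5.0940e-01  2.0000e-04] F [-0.3 -0.9 -0.4] w 87.99445750270453 g 0.0 q [-1.264  0.424  1.63   0.     1.089 -0.019]
[[ 0.947  0.32  -0.   ]
 [ 0.32  -0.947  0.001]
 [ 0.    -0.001 -1.   ]]
cam in tool [  68.72904072   -0.40421451 -177.88077578] [[-0.001 -0.968 -0.251]
 [ 1.    -0.001  0.   ]
 [-0.    -0.251  0.968]]
```

The heights agree: cover top about 65–68, pin tips about 80–86, button about 69. The cover is at (527,-22) with yaw about -15°, and the green mat centre is (480,-297). Next I turn the tool to yaw -15° and move above the cover.

Call:
arm_command(
  series=[
    {"linear": [0, 0, -0.03], "turn": 0.1466},
    {"linear": [0, 0, 0], "turn": 0.1466},
    {"linear": [0, 0, 0], "turn": 0.1466},
    {"linear": [0, 0, 0], "turn": 0.1466},
  ],
  jaw=1,
)

```text
t: 0.55
ee_pos: [200.0, -592.0, 237.0]
orientation: [-3.114, 0.418, 0.0]
ft_force: [0.9, 0.1, -0.5]
width: 87.8
grasp_force: 0.0
```

```bash
cat > go.py <<'E'
import sys
from h import *
def go(x,y,z,yaw):
    o=state();M=R.from_rotvec(o['orientation']).as_matrix();yw=np.degrees(np.arctan2(M[1,0],M[0,0]))
    dy=(yaw-yw+180)%360-180
    d=np.array([x,y,z])-o['ee_pos']; Y=np.radians(yaw)
    Mt=np.array([[np.cos(Y),np.sin(Y),0],[np.sin(Y),-np.cos(Y),0],[0,0,-1]])
    print('yaw',round(yw,2),'turn',round(-np.radians(dy),4),'shift in present axes',np.round(M.T@d,1),'in turned axes',np.round(Mt.T@d,1))
if __name__=='__main__': go(*map(float,sys.argv[1:5]))
E
python3 go.py 527 -22 240 -14.9
```

```text
t 0.55 ee [ 200. -592.  237.] rv [-3.1136e+00  4.1750e-01  1.0000e-04] F [ 0.9  0.1 -0.5] w 87.7532887955515 g 0.0 q [-1.264  0.392  1.604  0.     1.146  0.573]
yaw -15.28 turn -0.0066 shift in present axes [ 165.2 -636.    -3. ] in turned axes [ 169.4 -634.9   -3. ]
```

Call:
arm_command(
  series=[
    {"linear": [0.011, -0.042, 0], "turn": 0},
    {"linear": [0.011, -0.042, 0], "turn": 0},
    {"linear": [0.011, -0.042, 0], "turn": 0},
    {"linear": [0.011, -0.042, 0], "turn": 0},
    {"linear": [0.011, -0.042, 0], "turn": 0},
    {"linear": [0.011, -0.042, 0], "turn": 0},
    {"linear": [0.011, -0.042, 0], "turn": 0},
    {"linear": [0.011, -0.042, 0], "turn": 0},
    {"linear": [0.011, -0.042, 0], "turn": 0},
    {"linear": [0.011, -0.042, 0], "turn": 0},
  ],
)

```text
t: 1.55
ee_pos: [415.0, -212.9, 237.0]
orientation: [3.115, -0.408, 0.0]
ft_force: [0.6, -1.2, 0.6]
width: 87.6
grasp_force: 0.0
```

Call:
arm_command(
  series=[
    {"linear": [0.011, -0.042, 0], "turn": 0},
    {"linear": [0.011, -0.042, 0], "turn": 0},
    {"linear": [0.011, -0.042, 0], "turn": 0},
    {"linear": [0.011, -0.042, 0], "turn": 0},
    {"linear": [0.011, -0.042, 0], "turn": 0},
    {"linear": [0, 0, 0], "turn": 0},
  ],
)

```text
t: 2.15
ee_pos: [523.8, -22.1, 236.9]
orientation: [-3.115, 0.401, -0.002]
ft_force: [-0.1, -0.4, -0.0]
width: 87.6
grasp_force: 0.0
```

```bash
python3 - <<'E'
from h import *
d=snap('wrist','w1');cv2.imwrite('pics/w1v.png',cv2.resize(d['frame'],(800,600),interpolation=cv2.INTER_CUBIC))
E
python3 go.py 527 -22 240 -14.9
```

```text
t 2.2 ee [522.4 -23.9 236.6] rv [-3.1157e+00  4.0220e-01  7.0000e-04] F [-0.2  0.  -0.9] w 87.93357237754792 g 0.0 q [-0.069  0.238  1.826  0.     1.078  1.759]
yaw -14.71 turn 0.0033 shift in present axes [ 3.9 -3.  -3.4] in turned axes [ 3.9 -3.  -3.4]
```

View pics/w1v.png

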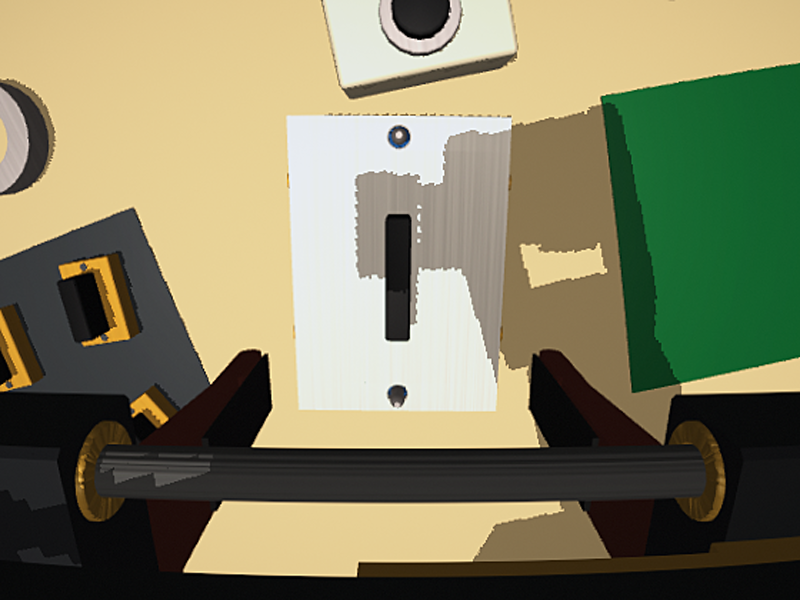

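The wrist view shows the cover nearly square to the tool. The bar top runs from (387,214) to (411,341), the pins are at (399,135) and (397,400), and the plate corners are (287,115), (512,116), (497,411) and (302,410).

```bash
python3 - <<'E'
from h import *
d=load('w1');v=lambda u,w:((u+.5)*.7-.5,(w+.5)*.7-.5)
c=np.array([at(d,*v(*p),68) for p in[(287,115),(512,116),(497,411),(302,410)]]);print(c.round(1),c.mean(0))
b=np.array([at(d,*v(*p),96) for p in[(387,214),(411,214),(410,341),(386,341)]]);print(b.round(1),b.mean(0))
for w in (c,b):
    a=w[0]+w[1]-w[2]-w[3];print(np.degrees(np.arctan2(a[1],a[0])),np.linalg.norm(a)/2)
p=[at(d,*v(*p),84) for p in[(399,133),(397,402)]];print(p,np.degrees(np.arctan2(*(p[0]-p[1])[1::-1])))
# triangulate bar centre & plate corners with top view
T=load('top0');t=lambda u,v:((u+.5)/4-.5+150,(v+.5)/4-.5+145)
print(tri((d,*v(287,115)),(T,*t(501,34))),tri((d,*v(512,116)),(T,*t(690,90))),tri((d,*v(387,214)),(T,*t(560,132))))
E
```

```text
[[ 643.9   21.7   68. ]
 [ 606.7 -117.4   68. ]
 [ 408.5  -64.8   68. ]
 [ 445.5   73.3   68. ]] [526.1720617  -21.79807577  68.        ]
[[568.3 -25.1  96. ]
 [564.6 -39.2  96. ]
 [486.2 -18.3  96. ]
 [490.2  -3.4  96. ]] [527.33914032 -21.48268583  96.        ]
-14.717962399100252 205.0005963478954
-15.190182309034913 81.14469502717972
[array([613.30914467, -44.39443442,  84.        ]), array([441.4834333 ,   2.22555453,  84.        ])] -15.180116861258446
(array([642.61272807,  20.78913993,  71.47294346]), [0.7951053960156523, 0.7951053960157657]) (array([ 607.89230082, -122.09806673,   48.15784705]), [0.3083676292419734, 0.3083676292419609]) (array([567.59768433, -24.78486402,  85.61519538]), [0.1922588357920672, 0.19225883579205288])
```

Call:
arm_command(
  series=[
    {"linear": [0.003, -0.002, 0.03], "turn": 0.007},
    {"linear": [0, 0, 0.03], "turn": 0},
    {"linear": [0, 0, 0.03], "turn": 0},
    {"linear": [0, 0, 0.02], "turn": 0},
    {"linear": [0, 0, 0], "turn": 0},
    {"linear": [0, 0, 0], "turn": 0},
  ],
)

```text
t: 2.8
ee_pos: [524.9, -25.5, 127.2]
orientation: [3.113, -0.421, -0.001]
ft_force: [-1.1, 0.4, 1.1]
width: 87.7
grasp_force: 0.0
```

```bash
python3 go.py 527 -21.5 91 -15.1;python3 go.py 527 -21.5 91 -15.1; python3 -c "
from h import *
for i in range(4): print(ctrl.get_obs()['ee_pos'])"
```

```text
t 2.8 ee [524.9 -25.5 127.2] rv [ 3.1131e+00 -4.2060e-01 -1.2000e-03] F [-1.1  0.4  1.1] w 87.73057240034859 g 0.0 q [-0.071  0.392  1.907 -0.     0.844  1.768]
yaw -15.39 turn -0.005 shift in present axes [ 1.  -4.5 36.2] in turned axes [ 1.  -4.5 36.2]
t 2.8 ee [524.9 -25.5 127.2] rv [ 3.1131e+00 -4.2060e-01 -1.2000e-03] F [-1.1  0.4  1.1] w 87.73057240034859 g 0.0 q [-0.071  0.392  1.907 -0.     0.844  1.768]
yaw -15.39 turn -0.005 shift in present axes [ 1.  -4.5 36.2] in turned axes [ 1.  -4.5 36.2]
[524.86594897 -25.5341019  127.17918862]
[524.86594897 -25.5341019  127.17918862]
[524.86594897 -25.5341019  127.17918862]
[524.86594897 -25.5341019  127.17918862]
```

Call:
arm_command(
  series=[
    {"linear": [0.001, -0.0045, 0.018], "turn": -0.004},
    {"linear": [0, 0, 0.018], "turn": 0},
    {"linear": [0, 0, 0], "turn": 0},
    {"linear": [0, 0, 0], "turn": 0},
  ],
)

```text
t: 3.2
ee_pos: [528.0, -21.0, 92.2]
orientation: [-3.114, 0.413, -0.002]
ft_force: [-0.4, -0.4, 0.1]
width: 88.0
grasp_force: 0.0
```

```bash
python3 go.py 527 -21.5 91 -15.1
```

```text
t 3.2 ee [528.  -21.   92.2] rv [-3.1142e+00  4.1330e-01 -2.1000e-03] F [-0.4 -0.4  0.1] w 87.9779242772709 g 0.0 q [-0.062  0.451  1.919 -0.     0.77   1.773]
yaw -15.12 turn -0.0004 shift in present axes [-0.9  0.8  1.2] in turned axes [-0.8  0.8  1.2]
```

Centred on the bar, so I close and then lift straight up, slowly.

Call:
arm_command(
  series=[
    {"linear": [0, 0, 0], "turn": 0},
    {"linear": [0, 0, 0], "turn": 0},
    {"linear": [0, 0, 0], "turn": 0},
    {"linear": [0, 0, 0], "turn": 0},
    {"linear": [0, 0, 0], "turn": 0},
    {"linear": [0, 0, 0], "turn": 0},
    {"linear": [0, 0, 0], "turn": 0},
    {"linear": [0, 0, 0], "turn": 0},
  ],
  jaw=-1,
)

```text
t: 4.0
ee_pos: [527.3, -20.6, 90.9]
orientation: [-3.114, 0.413, 0.0]
ft_force: [0.5, 1.1, -0.5]
width: 27.1
grasp_force: 0.0
```

Call:
arm_command(
  series=[
    {"linear": [0, 0, -0.01], "turn": 0},
    {"linear": [0, 0, -0.01], "turn": 0},
    {"linear": [0, 0, -0.01], "turn": 0},
    {"linear": [0, 0, -0.01], "turn": 0},
    {"linear": [0, 0, -0.02], "turn": 0},
    {"linear": [0, 0, -0.02], "turn": 0},
    {"linear": [0, 0, 0], "turn": 0},
    {"linear": [0, 0, 0], "turn": 0},
  ],
)

```text
t: 4.8
ee_pos: [527.6, -20.7, 171.5]
orientation: [-3.114, 0.413, -0.002]
ft_force: [0.3, 0.6, -0.3]
width: 0.4
grasp_force: 0.0
```

```bash
python3 go.py 480 -297 170 -15.1
```

```text
t 4.8 ee [527.6 -20.7 171.5] rv [-3.1142e+00  4.1290e-01 -2.3000e-03] F [ 0.3  0.6 -0.3] w 0.41822041837326057 g 0.0 q [-0.062  0.328  1.873  0.     0.939  1.773]
yaw -15.11 turn -0.0001 shift in present axes [ 26.  279.2   1.5] in turned axes [ 26.  279.2   1.5]
```

The fingers were still closing when I lifted, since they move about 76 mm/s. The cover stayed on its pins. I repeat with a smaller opening and longer waits.

Call:
arm_command(
  series=[
    {"linear": [0, 0, 0.015], "turn": 0},
    {"linear": [0, 0, 0.01], "turn": 0},
    {"linear": [0, 0, 0], "turn": 0},
    {"linear": [0, 0, 0], "turn": 0},
    {"linear": [0, 0, 0], "turn": 0},
    {"linear": [0, 0, 0], "turn": 0},
    {"linear": [0, 0, 0.02], "turn": 0},
    {"linear": [0, 0, 0.02], "turn": 0},
    {"linear": [0, 0, 0.015], "turn": 0},
    {"linear": [0, 0, 0], "turn": 0},
  ],
  jaw=0,
)

```text
t: 5.8
ee_pos: [526.1, -20.6, 89.6]
orientation: [3.114, -0.413, -0.005]
ft_force: [-0.4, -0.1, -0.3]
width: 43.9
grasp_force: 0.0
```

Call:
arm_command(
  series=[
    {"linear": [0, 0, 0], "turn": 0},
    {"linear": [0, 0, 0], "turn": 0},
    {"linear": [0, 0, 0], "turn": 0},
    {"linear": [0, 0, 0], "turn": 0},
    {"linear": [0, 0, 0], "turn": 0},
    {"linear": [0, 0, 0], "turn": 0},
    {"linear": [0, 0, 0], "turn": 0},
  ],
  jaw=-1,
)

```text
t: 6.5
ee_pos: [527.4, -20.7, 91.1]
orientation: [-3.114, 0.413, -0.0]
ft_force: [0.7, -0.2, -0.3]
width: 0.3
grasp_force: 0.0
```

```bash
python3 - <<'E'
from h import *
d=snap('wrist','w2');e=snap('top','t2');f=snap('scene','s2')
a=cv2.resize(d['frame'],(400,300));b=cv2.resize(e['frame'][130:280,220:420],(400,300));c=cv2.resize(f['frame'][150:300,200:400],(400,300))
cv2.imwrite('pics/c2.png',np.vstack([np.hstack([a,b]),np.hstack([c,c*0])]))
E
```

```text
(no output)
```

View pics/c2.png

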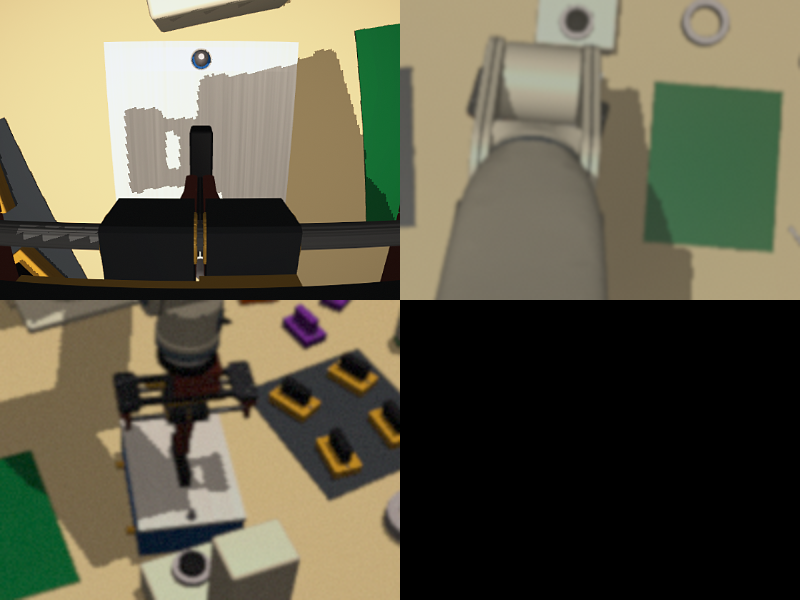

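```bash
python3 - <<'E'
from h import *
o=state();c,s=np.cos(np.radians(-15.1)),np.sin(np.radians(-15.1))
w=lambda x,y,z:(527.2+c*x-s*y,-21.5+s*x+c*y,z)
for n in('w2','s2'):
    d=load(n)
    for k,p in dict(barp=w(40,0,96),barm=w(-40,0,96),barpB=w(40,0,68),pinp=w(89,0,86),tip=o['ee_pos']+[0,0,-19],tcp=o['ee_pos'],c1=w(102,72,68),c2=w(102,-72,68)).items():print(n,k,np.round(proj(d,p),1))
a=load('w2')['frame'][150:400,130:430];b=load('s2')['frame'][190:300,240:340]
cv2.imwrite('pics/c3.png',np.hstack([cv2.resize(a,(420,350)),cv2.resize(b,(318,350),interpolation=cv2.INTER_CUBIC)]))
E
```

```text
t 6.65 ee [527.3 -20.6  91. ] rv [-3.1143e+00  4.1290e-01  1.0000e-04] F [ 0.4  0.2 -0.1] w 0.5403276732590531 g 0.0 q [-0.062  0.453  1.92   0.     0.769  1.773]
w2 barp [282.7 181.1]
w2 barm [282.5 328. ]
w2 barpB [282.3 172.9]
w2 pinp [282.7  76.8]
w2 tip [280.8 243.6]
w2 tcp [280.9 255.6]
w2 c1 [146.   57.1]
w2 c2 [418.6  57.1]
s2 barp [292.9 236.5]
s2 barm [288.  214.6]
s2 barpB [292.5 243. ]
s2 pinp [295.9 253.1]
s2 tip [290.4 231. ]
s2 tcp [290.6 226.5]
s2 c1 [323.1 258.1]
s2 c2 [269.5 264.2]
```

View pics/c3.png

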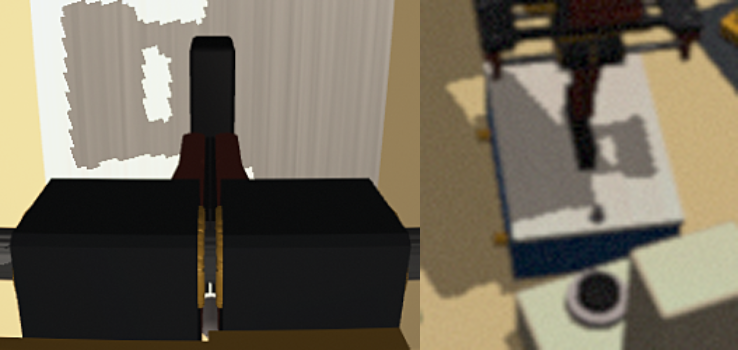

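The picture shows the fingers closed above the bar. In w1, the tip corners at (262,352) and (271,410) solve to about 19 mm behind the reported TCP, not 19 mm ahead. I go down in small steps with the jaw half open and watch the force.

Call:
arm_command(
  series=[
    {"linear": [0, 0, -0.005], "turn": 0},
    {"linear": [0, 0, 0], "turn": 0},
    {"linear": [0, 0, 0], "turn": 0},
    {"linear": [0, 0, 0], "turn": 0},
    {"linear": [0, 0, 0], "turn": 0},
    {"linear": [0, 0, 0], "turn": 0},
    {"linear": [0, 0, 0.01], "turn": 0},
    {"linear": [0, 0, 0.007], "turn": 0},
    {"linear": [0, 0, 0.007], "turn": 0},
    {"linear": [0, 0, 0], "turn": 0},
  ],
  jaw=0,
)

```text
t: 7.65
ee_pos: [526.4, -20.6, 70.5]
orientation: [3.114, -0.413, -0.004]
ft_force: [0.1, -0.2, -0.8]
width: 44.0
grasp_force: 0.0
```

```bash
python3 - <<'E'
from h import *
state()
d=snap('wrist','w3');cv2.imwrite('pics/w3v.png',cv2.resize(d['frame'][120:400,90:470],None,fx=2.1,fy=2.1,interpolation=cv2.INTER_CUBIC))
E
```

```text
t 7.65 ee [526.4 -20.6  70.5] rv [ 3.1142 -0.4129 -0.004 ] F [ 0.1 -0.2 -0.8] w 44.04907375038133 g 0.0 q [-0.062  0.487  1.929 -0.     0.728  1.773]
```

View pics/w3v.png

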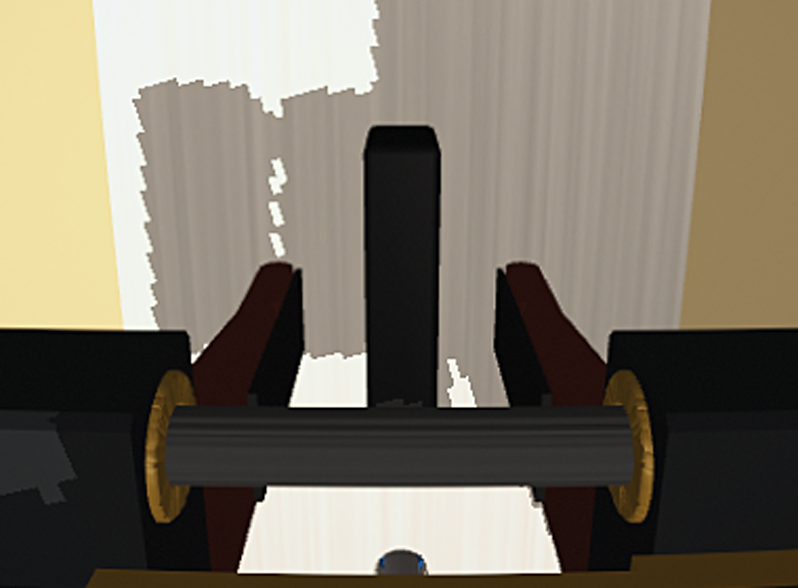

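No force at 70, where by the text the tips would already be inside the plate. So the real tips are about 19 mm above the reported TCP, around z 89. I go 12 mm lower and grip.

Call:
arm_command(
  series=[
    {"linear": [0.001, 0, 0.006], "turn": 0},
    {"linear": [0, 0, 0.006], "turn": 0},
    {"linear": [0, 0, 0], "turn": 0},
  ],
)

```text
t: 8.0
ee_pos: [527.8, -20.9, 59.2]
orientation: [3.114, -0.413, -0.002]
ft_force: [-0.6, 1.1, -0.1]
width: 43.7
grasp_force: 0.0
```

Call:
arm_command(
  series=[
    {"linear": [0, 0, 0], "turn": 0},
    {"linear": [0, 0, 0], "turn": 0},
    {"linear": [0, 0, 0], "turn": 0},
    {"linear": [0, 0, 0], "turn": 0},
    {"linear": [0, 0, 0], "turn": 0},
    {"linear": [0, 0, 0], "turn": 0},
  ],
  jaw=-1,
)

```text
t: 8.6
ee_pos: [528.4, -21.0, 60.2]
orientation: [3.114, -0.413, 0.0]
ft_force: [0.4, -1.0, 2.3]
width: 16.0
grasp_force: 30.0
```

Call:
arm_command(
  series=[
    {"linear": [0, 0, -0.01], "turn": 0},
    {"linear": [0, 0, -0.01], "turn": 0},
    {"linear": [0, 0, -0.015], "turn": 0},
    {"linear": [0, 0, -0.015], "turn": 0},
    {"linear": [0, 0, -0.01], "turn": 0},
    {"linear": [0, 0, 0], "turn": 0},
  ],
)

```text
t: 9.2
ee_pos: [529.4, -20.9, 121.7]
orientation: [-3.114, 0.413, -0.005]
ft_force: [0.3, -0.2, -3.3]
width: 15.8
grasp_force: 30.0
```

```bash
python3 go.py 480 -297 115 -15.1
```

```text
t 9.2 ee [529.4 -20.9 121.7] rv [-3.1141  0.4129 -0.0049] F [ 0.3 -0.2 -3.3] w 15.81236908649725 g 29.999274909496307 q [-0.062  0.404  1.903  0.     0.831  1.772]
yaw -15.1 turn -0.0001 shift in present axes [ 24.2 279.4   6.6] in turned axes [ 24.2 279.4   6.7]
```

Call:
arm_command(
  series=[
    {"linear": [0.002, 0.02, 0], "turn": 0},
    {"linear": [0.003, 0.035, 0], "turn": 0},
    {"linear": [0.003, 0.035, 0], "turn": 0},
    {"linear": [0.003, 0.035, 0], "turn": 0},
    {"linear": [0.003, 0.035, 0], "turn": 0},
    {"linear": [0.003, 0.035, 0], "turn": 0},
    {"linear": [0.003, 0.035, 0], "turn": 0},
    {"linear": [0.002, 0.03, 0], "turn": 0},
    {"linear": [0.002, 0.019, 0], "turn": 0},
    {"linear": [0, 0, 0], "turn": 0},
  ],
)

```text
t: 10.2
ee_pos: [478.2, -298.6, 119.5]
orientation: [3.113, -0.417, -0.0]
ft_force: [-0.4, 2.1, -3.4]
width: 15.8
grasp_force: 30.0
```

Call:
arm_command(
  series=[
    {"linear": [0, 0, 0.02], "turn": 0},
    {"linear": [0, 0, 0.025], "turn": 0},
    {"linear": [0, 0, 0.025], "turn": 0},
    {"linear": [0, 0, 0.02], "turn": 0},
    {"linear": [0, 0, 0.01], "turn": 0},
    {"linear": [0, 0, 0.005], "turn": 0},
    {"linear": [0, 0, 0.005], "turn": 0},
    {"linear": [0, 0, 0], "turn": 0},
  ],
)

```text
t: 11.0
ee_pos: [479.0, -296.4, 10.1]
orientation: [3.114, -0.413, 0.0]
ft_force: [-0.2, 0.4, -4.8]
width: 15.9
grasp_force: 30.0
```

Call:
arm_command(
  series=[
    {"linear": [0, 0, 0.005], "turn": 0},
    {"linear": [0, 0, 0.003], "turn": 0},
    {"linear": [0, 0, 0.002], "turn": 0},
    {"linear": [0, 0, 0], "turn": 0},
  ],
)

```text
t: 11.4
ee_pos: [478.7, -296.5, -0.2]
orientation: [-3.114, 0.413, 0.0]
ft_force: [-0.9, -0.2, -4.1]
width: 15.6
grasp_force: 30.0
```

Call:
arm_command(
  series=[
    {"linear": [0, 0, 0.001], "turn": 0},
    {"linear": [0, 0, 0.001], "turn": 0},
    {"linear": [0, 0, 0], "turn": 0},
  ],
)

```text
t: 11.7
ee_pos: [479.0, -296.7, -1.6]
orientation: [3.114, -0.413, 0.001]
ft_force: [-1.7, 1.3, 1.0]
width: 15.9
grasp_force: 30.0
```

Call:
arm_command(
  series=[
    {"linear": [0, 0, 0], "turn": 0},
    {"linear": [0, 0, 0], "turn": 0},
    {"linear": [0, 0, 0], "turn": 0},
    {"linear": [0, 0, 0], "turn": 0},
    {"linear": [0, 0, -0.02], "turn": 0},
    {"linear": [0, 0, -0.04], "turn": 0},
    {"linear": [0, 0, -0.05], "turn": 0},
    {"linear": [0, 0, -0.05], "turn": 0},
    {"linear": [0, 0, -0.04], "turn": 0},
    {"linear": [0, 0, 0], "turn": 0},
  ],
  jaw=0,
)

```text
t: 12.7
ee_pos: [482.0, -298.6, 204.1]
orientation: [3.11, -0.412, 0.016]
ft_force: [0.4, -0.6, -1.6]
width: 43.8
grasp_force: 0.0
```

Call:
arm_command(
  series=[
    {"linear": [-0.002, -0.025, 0], "turn": 0},
    {"linear": [-0.003, -0.035, 0], "turn": 0},
    {"linear": [-0.003, -0.035, 0], "turn": 0},
    {"linear": [-0.003, -0.035, 0], "turn": 0},
    {"linear": [-0.003, -0.035, 0], "turn": 0},
    {"linear": [-0.003, -0.035, 0], "turn": 0},
    {"linear": [-0.003, -0.035, 0], "turn": 0},
    {"linear": [-0.002, -0.025, 0], "turn": 0},
    {"linear": [-0.002, -0.019, 0], "turn": 0},
    {"linear": [0, 0, 0], "turn": 0},
  ],
)

```text
t: 13.7
ee_pos: [528.1, -19.0, 197.1]
orientation: [-3.115, 0.409, 0.002]
ft_force: [-0.1, -0.5, 0.3]
width: 43.6
grasp_force: 0.0
```

```bash
python3 - <<'E'
from h import *
state()
d=snap('wrist','w4');cv2.imwrite('pics/w4v.png',cv2.resize(d['frame'],(800,600),interpolation=cv2.INTER_CUBIC))
E
```

```text
t 13.7 ee [528.1 -19.  197.1] rv [-3.1146e+00  4.0870e-01  1.9000e-03] F [-0.1 -0.5  0.3] w 43.61029168006023 g 0.0 q [-0.059  0.295  1.85   0.     0.997  1.773]
```

View pics/w4v.png

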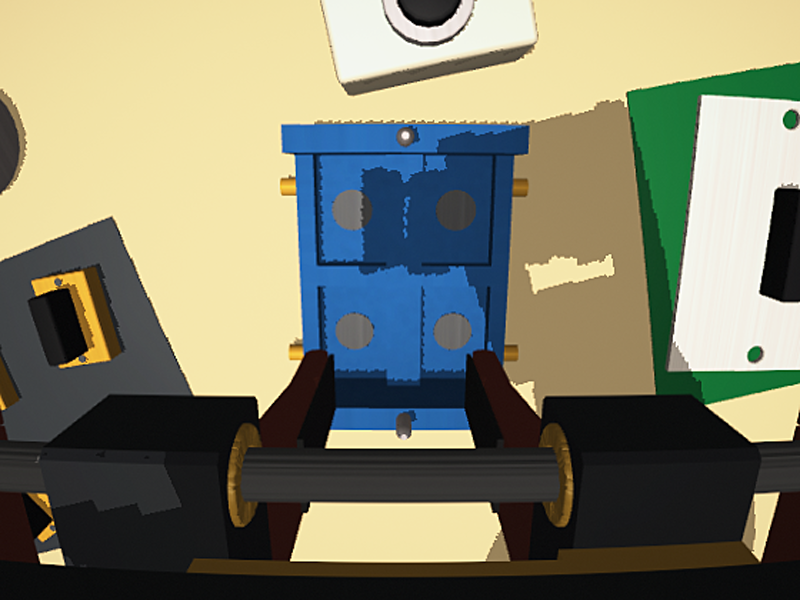

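The cover lies on the green mat and the housing is open. The floor discs are at (351,210), (456,210), (354,331) and (452,331), with the pins at (405,134) and (403,434).

```bash
python3 - <<'E'
from h import *
d=load('w4');v=lambda u,w:((u+.5)*.7-.5,(w+.5)*.7-.5)
h=cv2.cvtColor(d['frame'],cv2.COLOR_BGR2HSV)
m=((h[...,1]<80)&(h[...,2]<180)&(h[...,2]>40)).astype(np.uint8);m[:120]=0;m[250:]=0;m[:,:215]=0;m[:,350:]=0
n,l,s,c=cv2.connectedComponentsWithStats(m);D=[]
for i in range(1,n):
    if s[i,4]>150: print(s[i],c[i]);
P=[at(d,*v(*p),10) for p in[(351,210),(456,210),(354,331),(452.5,331)]]
print(np.round(P,1),np.mean(P,0));a=P[0]+P[1]-P[2]-P[3];b=P[0]+P[2]-P[1]-P[3]
print(np.degrees(np.arctan2(a[1],a[0])),np.linalg.norm(a)/2,np.linalg.norm(b)/2,np.degrees(np.arctan2(b[1],b[0]))-90)
q=[at(d,*v(*p),85) for p in[(405,134),(403,435)]];print(q,np.mean(q,0),np.linalg.norm(q[0]-q[1]),np.degrees(np.arctan2(*(q[0]-q[1])[1::-1])))
c,s=np.cos(np.radians(-15.1)),np.sin(np.radians(-15.1))
for x,y in((-44,-36),(-44,36),(44,-36),(44,36)):print((x,y),527.2+c*x-s*y,-21.3+s*x+c*y)
E
```

```text
[233 133  27  28 616] [246.06655844 146.44318182]
[305 133  28  28 616] [318.60064935 146.72564935]
[235 219  26  25 522] [247.61494253 231.16475096]
[304 219  26  26 524] [316.29961832 231.3721374 ]
[[578.2   3.3  10. ]
 [559.4 -67.3  10. ]
 [493.1  25.8  10. ]
 [474.4 -44.2  10. ]] [526.2768155  -20.61499282  10.        ]
-15.00250286897339 88.01573475065489 72.77770244499413 -14.978972854174586
[array([612.97360959, -44.02248692,  85.        ]), array([441.24488068,   2.75938617,  85.        ])] [527.10924514 -20.63155037  85.        ] 177.98679721390903 -15.238585714730972
(-44, -36) 475.34104193017885 -44.594816331375576
(-44, 36) 494.0973665524495 24.919213091928633
(44, -36) 560.3026334475505 -67.51921309192863
(44, 36) 579.0589580698213 1.9948163313755742
```

Call:
arm_command(
  series=[
    {"linear": [-0.009, -0.026, -0.006], "turn": 0},
    {"linear": [-0.009, -0.026, -0.006], "turn": 0},
    {"linear": [-0.009, -0.026, -0.006], "turn": 0},
    {"linear": [-0.009, -0.026, -0.006], "turn": 0},
    {"linear": [-0.009, -0.026, -0.006], "turn": 0},
    {"linear": [-0.009, -0.026, -0.006], "turn": 0},
    {"linear": [-0.009, -0.026, -0.006], "turn": 0},
    {"linear": [-0.009, -0.026, -0.006], "turn": 0},
    {"linear": [-0.009, -0.026, 0], "turn": 0},
    {"linear": [-0.009, -0.026, 0], "turn": 0},
  ],
)

```text
t: 14.75
ee_pos: [509.4, 253.4, 245.7]
orientation: [3.114, -0.415, -0.0]
ft_force: [-0.3, -0.1, -0.2]
width: 44.0
grasp_force: 0.0
```

Call:
arm_command(
  series=[
    {"linear": [0, 0, 0], "turn": 0},
    {"linear": [0, 0, 0], "turn": 0},
  ],
)

```text
t: 14.95
ee_pos: [509.1, 252.6, 245.4]
orientation: [3.113, -0.412, -0.001]
ft_force: [0.2, -0.2, -0.6]
width: 44.2
grasp_force: 0.0
```

```bash
python3 - <<'E'
from h import *
state()
d=snap('wrist','w5');cv2.imwrite('pics/w5v.png',cv2.resize(d['frame'],(800,600),interpolation=cv2.INTER_CUBIC))
E
```

```text
t 14.95 ee [509.1 252.6 245.4] rv [ 3.1134e+00 -4.1210e-01 -1.1000e-03] F [ 0.2 -0.2 -0.6] w 44.215984541173526 g 0.0 q [ 4.400e-01  2.980e-01  1.721e+00 -1.000e-03  1.124e+00  2.274e+00]
```

View pics/w5v.png

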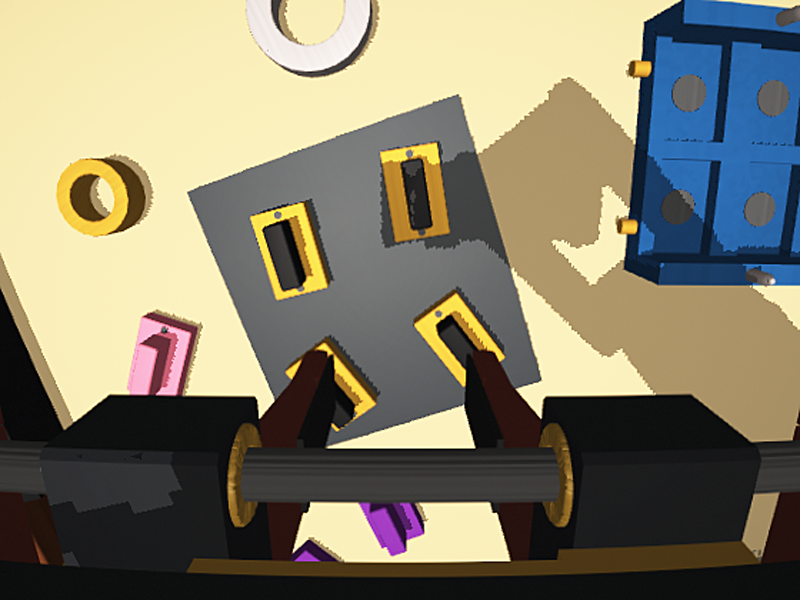

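The four brass blocks are clear, with the base-top corners of B at (379,152), (437,142), (450,235), (394,245) and of A at (249,215), (306,202), (328,289), (277,301). C and D are partly behind the fingers.

```bash
cat > blk.py <<'E'
from h import *
v=lambda u,w:((u+.5)*.7-.5,(w+.5)*.7-.5)
def rep(d,n,c,z=18):
    w=np.array([at(d,*v(*p),z) for p in c]);ax=w[0]+w[1]-w[2]-w[3];e=[np.linalg.norm(w[i]-w[(i+1)%4]) for i in range(4)]
    print(n,np.round(w.mean(0),1),'yaw',round(np.degrees(np.arctan2(ax[1],ax[0])),2),'edges',np.round(e,1)); return w.mean(0)
E
python3 - <<'E'
from blk import *
d=load('w5')
rep(d,'A',[(249,215),(306,202),(328,289),(277,301)]);rep(d,'B',[(379,152),(437,142),(450,235),(394,245)])
# barB
rep(d,'barB',[(404,160),(425,157),(431,226),(410,229)],46)
T=load('top0')
print(tri((d,*v(379,152)),(T,(210.5)/4-.5+150,(101.5)/4-.5+145)),tri((d,*v(249,215)),(T,(62.5)/4-.5+150,(122.5)/4-.5+145)))
E
python3 go.py 558 225 60 -6
```

```text
A [538.5 334.7  18. ] yaw -1.64 edges [46.1 70.4 42.9 71.4]
B [556.2 228.   18. ] yaw -6.08 edges [44.3 71.  44.4 71.5]
barB [557.6 226.7  46. ] yaw -9.65 edges [14.9 48.8 15.3 48.8]
(array([594.94272427, 245.69413228,  12.45136313]), [1.1982732990283889, 1.1982732990284446]) (array([575.12626803, 356.21867243,  19.78407926]), [0.0688539525993582, 0.0688539525994109])
t 15.0 ee [509.1 252.2 245.4] rv [ 3.1132e+00 -4.1340e-01 -1.2000e-03] F [-0.2  0.3  0.2] w 43.96638001240993 g 0.0 q [ 4.390e-01  2.970e-01  1.722e+00 -1.000e-03  1.124e+00  2.274e+00]
yaw -15.13 turn -0.1593 shift in present axes [ 54.4  13.3 185.4] in turned axes [ 51.4  22.  185.4]
```

Call:
arm_command(
  series=[
    {"linear": [0, 0, 0.02], "turn": -0.075},
    {"linear": [0, 0, 0.03], "turn": -0.075},
    {"linear": [0.016, 0.006, 0.03], "turn": 0},
    {"linear": [0.016, 0.006, 0.03], "turn": 0},
    {"linear": [0.017, 0.007, 0.02], "turn": 0},
    {"linear": [0, 0, 0], "turn": 0},
    {"linear": [0, 0, 0], "turn": 0},
  ],
)

```text
t: 15.7
ee_pos: [555.6, 227.7, 115.8]
orientation: [3.136, -0.182, -0.002]
ft_force: [0.2, 0.7, 0.3]
width: 43.8
grasp_force: 0.0
```

```bash
python3 - <<'E'
from h import *
state()
d=snap('wrist','w6');cv2.imwrite('pics/w6v.png',cv2.resize(d['frame'][60:360,80:480],(800,600),interpolation=cv2.INTER_CUBIC))
E
python3 go.py 556.5 227.5 30 -6.5
```

```text
t 15.7 ee [555.6 227.7 115.8] rv [ 3.1358e+00 -1.8160e-01 -1.9000e-03] F [0.2 0.7 0.3] w 43.84911064531857 g 0.0 q [ 0.369  0.504  1.745 -0.     0.894  2.056]
t 15.75 ee [555.8 228.3 116.5] rv [-3.1364e+00  1.8050e-01 -1.0000e-04] F [-0.4 -0.8 -0.6] w 43.946923468739435 g 0.0 q [0.37  0.502 1.745 0.    0.894 2.056]
yaw -6.59 turn -0.0015 shift in present axes [ 0.8  0.8 86.5] in turned axes [ 0.8  0.8 86.5]
```

View pics/w6v.png

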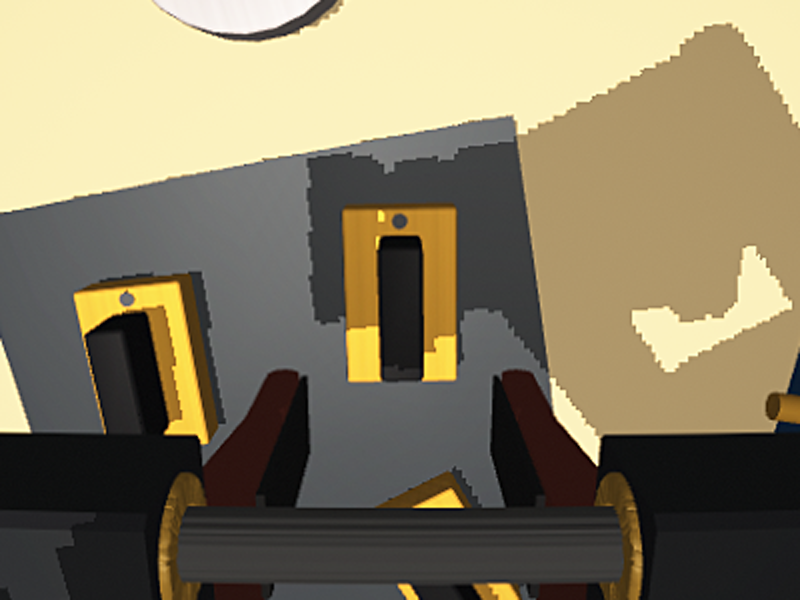

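Block B is square to the tool. Its base-top corners in this crop are (343,207), (457,206), (456,381) and (347,381).

```bash
python3 - <<'E'
import blk
from blk import *
blk.v=lambda u,w:((u+.5)/2-.5+80,(w+.5)/2-.5+60)
d=load('w6')
m=rep(d,'B',[(343,207),(457,206),(456,381),(347,381)])
rep(d,'Bbar',[(380,249),(421,249),(422,381),(382,381)],46)
import go;go.go(m[0],m[1],11,-6.6)
# generic detector: ortho render at z=18, brass mask
E
```

```text
B [557.5 227.6  18. ] yaw -6.16 edges [43.2 70.3 43.9 69.9]
Bbar [557.  227.5  46. ] yaw -6.01 edges [14.1 48.3 14.5 48.3]
t 15.75 ee [555.8 228.3 116.5] rv [-3.1364e+00  1.8050e-01 -1.0000e-04] F [-0.4 -0.8 -0.6] w 43.946923468739435 g 0.0 q [0.37  0.502 1.745 0.    0.894 2.056]
yaw -6.59 turn 0.0002 shift in present axes [  1.8   0.6 105.5] in turned axes [  1.8   0.6 105.5]
```

Call:
arm_command(
  series=[
    {"linear": [0.0017, 0.0005, 0.03], "turn": -0.008},
    {"linear": [0, 0, 0.03], "turn": 0},
    {"linear": [0, 0, 0.025], "turn": 0},
    {"linear": [0, 0, 0.015], "turn": 0},
    {"linear": [0, 0, 0.005], "turn": 0},
    {"linear": [0, 0, 0], "turn": 0},
  ],
)

```text
t: 16.35
ee_pos: [557.5, 228.7, 11.4]
orientation: [-3.137, 0.165, -0.0]
ft_force: [0.0, 0.4, 0.2]
width: 43.9
grasp_force: 0.0
```

Call:
arm_command(
  series=[
    {"linear": [0, 0, 0], "turn": 0},
    {"linear": [0, 0, 0], "turn": 0},
    {"linear": [0, 0, 0], "turn": 0},
    {"linear": [0, 0, 0], "turn": 0},
    {"linear": [0, 0, 0], "turn": 0},
    {"linear": [0, 0, 0], "turn": 0},
  ],
  jaw=-1,
)

```text
t: 16.95
ee_pos: [557.7, 228.4, 11.6]
orientation: [-3.137, 0.166, -0.001]
ft_force: [-0.9, -1.5, 5.5]
width: 15.9
grasp_force: 30.0
```

Call:
arm_command(
  series=[
    {"linear": [0, 0, -0.01], "turn": 0},
    {"linear": [0, 0, -0.03], "turn": 0},
    {"linear": [0, 0, -0.04], "turn": 0},
    {"linear": [0, 0, -0.02], "turn": 0.074},
    {"linear": [0, 0, 0], "turn": 0.074},
    {"linear": [0, 0, 0], "turn": 0},
  ],
)

```text
t: 17.55
ee_pos: [557.4, 228.6, 111.9]
orientation: [-3.116, 0.398, -0.001]
ft_force: [0.1, -0.1, -2.5]
width: 15.9
grasp_force: 30.0
```

```bash
python3 go.py 559.9 -67.1 105 -15.1; python3 go.py 578.7 2.4 105 -15.1
```

```text
t 17.55 ee [557.4 228.6 111.9] rv [-3.1156e+00  3.9820e-01 -1.4000e-03] F [ 0.1 -0.1 -2.5] w 15.91246638573223 g 29.999925792217255 q [0.369 0.51  1.744 0.    0.886 2.194]
yaw -14.57 turn 0.0093 shift in present axes [ 76.8 285.5   6.8] in turned axes [ 79.4 284.8   6.9]
t 17.55 ee [557.4 228.6 111.9] rv [-3.1156e+00  3.9820e-01 -1.4000e-03] F [ 0.1 -0.1 -2.5] w 15.91246638573223 g 29.999925792217255 q [0.369 0.51  1.744 0.    0.886 2.194]
yaw -14.57 turn 0.0093 shift in present axes [ 77.5 213.5   6.8] in turned axes [ 79.5 212.8   6.9]
```

Call:
arm_command(
  series=[
    {"linear": [0.006, 0.02, 0], "turn": 0.009},
    {"linear": [0.009, 0.034, 0], "turn": 0},
    {"linear": [0.009, 0.034, 0], "turn": 0},
    {"linear": [0.01, 0.035, 0], "turn": 0},
    {"linear": [0.01, 0.035, 0], "turn": 0},
    {"linear": [0.01, 0.035, 0], "turn": 0},
    {"linear": [0.01, 0.035, 0], "turn": 0},
    {"linear": [0.009, 0.034, 0], "turn": 0},
    {"linear": [0.0065, 0.0222, 0], "turn": 0},
    {"linear": [0, 0, 0], "turn": 0},
  ],
)

```text
t: 18.55
ee_pos: [559.8, -69.2, 110.2]
orientation: [3.114, -0.413, -0.002]
ft_force: [-0.7, 0.4, -3.7]
width: 15.8
grasp_force: 30.0
```

Call:
arm_command(
  series=[
    {"linear": [0, 0, 0.01], "turn": 0},
    {"linear": [0, 0, 0.02], "turn": 0},
    {"linear": [0, 0, 0.02], "turn": 0},
    {"linear": [0, 0, 0.01], "turn": 0},
    {"linear": [0, 0, 0], "turn": 0},
    {"linear": [0, 0, 0], "turn": 0},
  ],
)

```text
t: 19.15
ee_pos: [560.6, -66.0, 50.9]
orientation: [-3.115, 0.409, 0.001]
ft_force: [0.4, 0.1, -2.7]
width: 15.8
grasp_force: 30.0
```

```bash
python3 go.py 560 -66.5 21.5 -15.1; python3 - <<'E'
from h import *
d=snap('wrist','w7');cv2.imwrite('pics/w7v.png',cv2.resize(d['frame'][60:360,80:480],(800,600),interpolation=cv2.INTER_CUBIC))
E
python3 go.py 560 -66.5 21.5 -15.1
```

```text
t 19.15 ee [560.6 -66.   50.9] rv [-3.1147e+00  4.0950e-01  7.0000e-04] F [ 0.4  0.1 -2.7] w 15.839279256365382 g 29.99927669763565 q [-0.138  0.56   1.852  0.     0.73   1.694]
yaw -14.98 turn 0.0021 shift in present axes [-0.4  0.6 29.4] in turned axes [-0.4  0.6 29.4]
t 19.2 ee [561.  -66.2  51.4] rv [-3.1147e+00  4.0990e-01 -1.0000e-03] F [-0.2  0.3 -3.9] w 16.00759107915259 g 29.999389350414276 q [-0.139  0.559  1.852  0.     0.73   1.694]
yaw -15.0 turn 0.0018 shift in present axes [-0.9  0.5 29.9] in turned axes [-0.9  0.5 29.9]
```

Call:
arm_command(
  series=[
    {"linear": [-0.0006, 0.0005, 0.006], "turn": 0.002},
    {"linear": [0, 0, 0.006], "turn": 0},
    {"linear": [0, 0, 0.004], "turn": 0},
    {"linear": [0, 0, 0.003], "turn": 0},
    {"linear": [0, 0, 0.003], "turn": 0},
    {"linear": [0, 0, 0], "turn": 0},
  ],
)

```text
t: 19.8
ee_pos: [559.6, -67.0, 28.5]
orientation: [3.114, -0.415, -0.001]
ft_force: [-1.1, 0.2, -4.1]
width: 15.8
grasp_force: 30.0
```

The block is inside the pocket with no contact force. I lower it to the floor.

Call:
arm_command(
  series=[
    {"linear": [0, 0, 0.003], "turn": 0},
    {"linear": [0, 0, 0.003], "turn": 0},
    {"linear": [0, 0, 0.001], "turn": 0},
    {"linear": [0, 0, 0], "turn": 0},
  ],
)

```text
t: 20.2
ee_pos: [559.8, -67.0, 21.8]
orientation: [-3.114, 0.414, 0.0]
ft_force: [0.7, -1.1, -3.9]
width: 15.6
grasp_force: 30.0
```

Call:
arm_command(
  series=[
    {"linear": [0, 0, 0.001], "turn": 0},
    {"linear": [0, 0, 0], "turn": 0},
  ],
)

```text
t: 20.4
ee_pos: [559.9, -67.0, 21.6]
orientation: [3.114, -0.414, 0.0]
ft_force: [-1.6, 1.0, 3.7]
width: 16.3
grasp_force: 30.0
```

Call:
arm_command(
  series=[
    {"linear": [0, 0, 0], "turn": 0},
    {"linear": [0, 0, 0], "turn": 0},
    {"linear": [0, 0, 0], "turn": 0},
    {"linear": [0, 0, 0], "turn": 0},
    {"linear": [0, 0, -0.02], "turn": 0},
    {"linear": [0, 0, -0.04], "turn": 0},
    {"linear": [0, 0, -0.05], "turn": 0},
    {"linear": [0, 0, -0.05], "turn": 0},
    {"linear": [0, 0, 0], "turn": 0},
    {"linear": [0, 0, 0], "turn": 0},
  ],
  jaw=0,
)

```text
t: 21.4
ee_pos: [560.6, -67.1, 182.3]
orientation: [3.114, -0.414, 0.005]
ft_force: [-0.6, -0.1, -0.4]
width: 43.8
grasp_force: 0.0
```

```bash
cat > see.py <<'E'
from blk import *
import sys
def brass(fn,z=18):
    # map brass pixels on z plane; print pose of each rectangle
    d=load(fn);h=cv2.cvtColor(d['frame'],cv2.COLOR_BGR2HSV)
    m=cv2.inRange(h,(15,110,50),(32,255,255)) 
    m=cv2.morphologyEx(m,cv2.MORPH_CLOSE,np.ones((3,3)))
    n,l,s,c=cv2.connectedComponentsWithStats(m)
    for i in range(1,n):
        if s[i,4]<400 or s[i,4]>8000: continue
        q,_=cv2.findContours((l==i).astype(np.uint8),cv2.RETR_EXTERNAL,cv2.CHAIN_APPROX_NONE)
        p=np.array([at(d,*x[0],z)[:2] for x in q[0]],np.float32)
        (cx,cy),(w,hh),a=cv2.minAreaRect(p)
        if w<hh: a+=90
        print('blob px',c[i].round(0),'world',round(cx,1),round(cy,1),'size',round(max(w,hh),1),round(min(w,hh),1),'yaw',round((a+90)%180-90,1))
if __name__=='__main__':
    snap(*sys.argv[1:3]) if len(sys.argv)>2 else 0
    brass(sys.argv[-1])
E
python3 - <<'E'
from h import *
d=load('w6');h=cv2.cvtColor(d['frame'],cv2.COLOR_BGR2HSV)
for u,v in((255,175),(255,240),(150,230),(340,170),(420,300)):print(h[v,u])
E
python3 see.py wrist w8; echo; python3 see.py w6;echo; python3 see.py w5; python3 go.py 539 334.2 116 -1.2
```

```text
[ 19 197 184]
[ 25 182 255]
[105  51  10]
[90  8 64]
[120  30  17]
blob px [280. 196.] world 556.8 -65.5 size 69.9 45.0 yaw -15.1
blob px [168. 333.] world 443.8 88.9 size 91.0 23.6 yaw -23.5
blob px [391. 333.] world 381.3 -141.3 size 90.8 24.1 yaw -6.8
blob px [354. 394.] world 321.7 -70.0 size 480.8 30.4 yaw 74.8

blob px [  9. 165.] world 617.0 436.9 size 53.1 20.6 yaw -16.9
blob px [280. 202.] world 558.2 227.6 size 71.6 43.9 yaw -5.7
blob px [160. 232.] world 540.8 332.9 size 72.5 48.9 yaw -0.9
blob px [168. 333.] world 456.7 336.6 size 74.3 19.0 yaw -15.0
blob px [296. 307.] world 473.2 227.6 size 39.9 16.0 yaw 83.2
blob px [391. 333.] world 434.3 145.5 size 74.4 19.5 yaw 1.8
blob px [346. 393.] world 386.8 194.1 size 388.5 43.6 yaw 83.2

blob px [290. 134.] world 557.3 227.7 size 70.1 44.0 yaw -5.6
blob px [ 70. 137.] world 622.2 468.0 size 74.7 61.0 yaw 80.6
blob px [205. 174.] world 539.1 334.0 size 69.9 46.9 yaw -0.7
blob px [318. 232.] world 434.2 223.0 size 73.6 44.6 yaw 22.6
blob px [244. 266.] world 424.2 330.9 size 72.0 38.9 yaw 21.8
blob px [168. 333.] world 357.7 440.2 size 109.1 27.9 yaw -23.5
blob px [391. 333.] world 283.8 167.3 size 109.3 28.6 yaw -6.7
blob px [353. 394.] world 209.0 252.6 size 571.0 30.2 yaw 74.8
t 21.45 ee [559.4 -66.9 180.7] rv [-3.1141e+00  4.1440e-01  3.0000e-04] F [0.2 0.7 0.2] w 44.20245757320893 g 0.0 q [-0.14   0.366  1.789  0.     0.987  1.695]
yaw -15.16 turn -0.2436 shift in present axes [-124.6 -381.8   64.7] in turned axes [ -28.8 -400.6   64.7]
```

Call:
arm_command(
  series=[
    {"linear": [0, 0, 0], "turn": -0.1225},
    {"linear": [0, 0, 0], "turn": -0.1225},
    {"linear": [-0.002, -0.03, 0], "turn": 0},
    {"linear": [-0.003, -0.04, 0], "turn": 0},
    {"linear": [-0.003, -0.04, 0], "turn": 0},
    {"linear": [-0.003, -0.04, 0], "turn": 0},
    {"linear": [-0.003, -0.04, 0], "turn": 0},
    {"linear": [-0.003, -0.04, 0], "turn": 0},
    {"linear": [-0.003, -0.04, 0], "turn": 0},
    {"linear": [-0.003, -0.04, 0], "turn": 0},
  ],
)

```text
t: 22.45
ee_pos: [541.2, 244.5, 178.4]
orientation: [3.14, -0.031, -0.006]
ft_force: [0.2, -0.1, 1.1]
width: 44.1
grasp_force: 0.0
```

Call:
arm_command(
  series=[
    {"linear": [-0.003, -0.04, 0.02], "turn": 0},
    {"linear": [-0.003, -0.04, 0.025], "turn": 0},
    {"linear": [0, -0.011, 0.02], "turn": 0},
    {"linear": [0, 0, 0], "turn": 0},
    {"linear": [0, 0, 0], "turn": 0},
  ],
)

```text
t: 22.95
ee_pos: [537.5, 333.6, 114.1]
orientation: [3.139, -0.03, -0.005]
ft_force: [0.1, -0.2, 0.5]
width: 43.9
grasp_force: 0.0
```

```bash
python3 see.py wrist w9; python3 go.py 539.2 334.5 11 -0.9
```

```text
blob px [ 96. 103.] world 622.1 469.0 size 72.6 61.1 yaw 86.5
blob px [277. 202.] world 540.1 335.9 size 71.5 43.7 yaw -0.1
blob px [271. 306.] world 458.3 345.7 size 46.5 19.7 yaw 88.9
blob px [168. 333.] world 429.4 431.6 size 74.0 18.9 yaw -9.5
blob px [391. 333.] world 425.3 240.2 size 74.2 19.4 yaw 7.3
blob px [354. 394.] world 362.1 283.8 size 387.1 20.5 yaw 88.7
t 23.0 ee [538.4 333.5 115.3] rv [ 3.1403e+00 -3.1400e-02 -2.4000e-03] F [ 0.9 -0.6  0.5] w 44.03411142427304 g 0.0 q [ 0.536  0.546  1.668 -0.     0.929  2.127]
yaw -1.15 turn -0.0043 shift in present axes [  1.   -1.1 104.3] in turned axes [  0.8  -1.  104.3]
```

Call:
arm_command(
  series=[
    {"linear": [0.0012, -0.0025, 0.03], "turn": -0.012},
    {"linear": [0, 0, 0.03], "turn": 0},
    {"linear": [0, 0, 0.025], "turn": 0},
    {"linear": [0, 0, 0.015], "turn": 0},
    {"linear": [0, 0, 0.004], "turn": 0},
    {"linear": [0, 0, 0], "turn": 0},
  ],
)

```text
t: 23.6
ee_pos: [540.5, 336.6, 12.4]
orientation: [-3.141, 0.013, -0.0]
ft_force: [0.9, 0.7, 0.2]
width: 43.7
grasp_force: 0.0
```

Call:
arm_command(
  series=[
    {"linear": [0, 0, 0], "turn": 0},
    {"linear": [0, 0, 0], "turn": 0},
    {"linear": [0, 0, 0], "turn": 0},
    {"linear": [0, 0, 0], "turn": 0},
    {"linear": [0, 0, 0], "turn": 0},
    {"linear": [0, 0, 0], "turn": 0},
  ],
  jaw=-1,
)

```text
t: 24.2
ee_pos: [540.3, 337.0, 12.7]
orientation: [-3.141, 0.012, -0.001]
ft_force: [-0.2, -1.9, 6.3]
width: 15.7
grasp_force: 30.0
```

Call:
arm_command(
  series=[
    {"linear": [0, 0, -0.01], "turn": 0},
    {"linear": [0, 0, -0.03], "turn": 0},
    {"linear": [0, 0, -0.04], "turn": 0},
    {"linear": [0, 0, -0.02], "turn": 0.1285},
    {"linear": [0, 0, 0], "turn": 0.1285},
    {"linear": [0, 0, 0], "turn": 0},
    {"linear": [0, 0, 0], "turn": 0},
  ],
)

```text
t: 24.9
ee_pos: [539.3, 336.7, 111.6]
orientation: [3.114, -0.409, -0.002]
ft_force: [0.3, 0.6, -3.9]
width: 15.9
grasp_force: 30.0
```

```bash
python3 go.py 578.8 3 111 -15.1
```

```text
t 24.9 ee [539.3 336.7 111.6] rv [ 3.1142e+00 -4.0890e-01 -1.6000e-03] F [ 0.3  0.6 -3.9] w 15.924866683177791 g 29.999658465385437 q [0.539 0.554 1.665 0.    0.924 2.371]
yaw -14.96 turn 0.0024 shift in present axes [124.3 312.2   0.7] in turned axes [125.1 311.9   0.6]
```

Call:
arm_command(
  series=[
    {"linear": [0.008, 0.02, 0], "turn": 0.0024},
    {"linear": [0.014, 0.035, 0], "turn": 0},
    {"linear": [0.014, 0.035, 0], "turn": 0},
    {"linear": [0.014, 0.035, 0], "turn": 0},
    {"linear": [0.014, 0.035, 0], "turn": 0},
    {"linear": [0.014, 0.035, 0], "turn": 0},
    {"linear": [0.014, 0.035, 0], "turn": 0},
    {"linear": [0.014, 0.035, 0], "turn": 0},
    {"linear": [0.012, 0.03, 0], "turn": 0},
    {"linear": [0.007, 0.0169, 0], "turn": 0},
  ],
)

```text
t: 25.9
ee_pos: [577.7, 0.8, 111.1]
orientation: [3.113, -0.416, -0.003]
ft_force: [0.1, -0.3, -3.0]
width: 15.9
grasp_force: 30.0
```

Call:
arm_command(
  series=[
    {"linear": [0, 0, 0], "turn": 0},
    {"linear": [0, 0, 0.01], "turn": 0},
    {"linear": [0, 0, 0.02], "turn": 0},
    {"linear": [0, 0, 0.02], "turn": 0},
    {"linear": [0, 0, 0.01], "turn": 0},
    {"linear": [0, 0, 0], "turn": 0},
    {"linear": [0, 0, 0], "turn": 0},
    {"linear": [0, 0, 0], "turn": 0},
  ],
)

```text
t: 26.7
ee_pos: [579.0, 3.5, 52.7]
orientation: [-3.114, 0.417, -0.002]
ft_force: [-0.1, -0.2, -2.9]
width: 15.8
grasp_force: 30.0
```

```bash
python3 go.py 578.8 3 21.5 -15.1;  python3 see.py wrist w10 | grep -v "px .1\|394";python3 go.py 578.8 3 21.5 -15.1
```

```text
t 26.7 ee [579.    3.5  52.7] rv [-3.1136e+00  4.1720e-01 -2.0000e-03] F [-0.1 -0.2 -2.9] w 15.82882957164626 g 29.999475181102753 q [-0.015  0.572  1.82   0.     0.748  1.823]
yaw -15.26 turn -0.0028 shift in present axes [-0.1  0.5 31.2] in turned axes [-0.   0.5 31.2]
blob px [280. 216.] world 582.6 3.2 size 53.7 49.2 yaw 74.7
blob px [390. 227.] world 557.2 -67.9 size 61.2 48.0 yaw -15.2
blob px [236. 333.] world 519.5 50.2 size 55.7 7.7 yaw -18.3
blob px [324. 334.] world 504.2 -5.7 size 55.7 7.6 yaw -12.2
blob px [287. 395.] world 468.0 49.8 size 299.6 15.4 yaw 74.7
t 26.75 ee [579.1   3.4  52.9] rv [-3.1135e+00  4.1740e-01 -2.6000e-03] F [-0.1 -0.9 -2.9] w 15.66738490645833 g 29.999417066574097 q [-0.015  0.572  1.82   0.     0.748  1.823]
yaw -15.27 turn -0.003 shift in present axes [-0.2  0.5 31.4] in turned axes [-0.1  0.4 31.4]
```

Call:
arm_command(
  series=[
    {"linear": [0.0004, 0.0004, 0.006], "turn": -0.003},
    {"linear": [0, 0, 0.006], "turn": 0},
    {"linear": [0, 0, 0.004], "turn": 0},
    {"linear": [0, 0, 0.004], "turn": 0},
    {"linear": [0, 0, 0.003], "turn": 0},
    {"linear": [0, 0, 0], "turn": 0},
  ],
)

```text
t: 27.35
ee_pos: [578.2, 2.7, 28.4]
orientation: [3.114, -0.413, -0.002]
ft_force: [0.2, -0.3, -2.8]
width: 16.0
grasp_force: 30.0
```

Call:
arm_command(
  series=[
    {"linear": [0, 0, 0.003], "turn": 0},
    {"linear": [0, 0, 0.003], "turn": 0},
    {"linear": [0, 0, 0.001], "turn": 0},
    {"linear": [0, 0, 0.0005], "turn": 0},
    {"linear": [0, 0, 0], "turn": 0},
  ],
)

```text
t: 27.85
ee_pos: [578.8, 2.7, 22.6]
orientation: [-3.114, 0.413, -0.001]
ft_force: [-3.4, -0.3, 10.0]
width: 15.5
grasp_force: 30.0
```

Call:
arm_command(
  series=[
    {"linear": [0, 0, 0], "turn": 0},
    {"linear": [0, 0, 0], "turn": 0},
    {"linear": [0, 0, 0], "turn": 0},
    {"linear": [0, 0, 0], "turn": 0},
    {"linear": [0, 0, -0.02], "turn": 0},
    {"linear": [0, 0, -0.04], "turn": 0},
    {"linear": [0, 0, -0.05], "turn": 0},
    {"linear": [0, 0, -0.05], "turn": 0},
    {"linear": [0, 0, 0], "turn": 0},
    {"linear": [0, 0, 0], "turn": 0},
  ],
  jaw=0,
)

```text
t: 28.85
ee_pos: [579.3, 2.7, 182.7]
orientation: [-3.114, 0.413, -0.005]
ft_force: [-0.2, -0.4, -0.3]
width: 43.7
grasp_force: 0.0
```

```bash
sed -i 's/brass(sys.argv\[-1\])/brass(sys.argv[2],*map(float,sys.argv[3:]))/' see.py; python3 see.py wrist w11 28 | head -4; python3 go.py 433.5 222.5 116 22
```

```text
blob px [280. 196.] world 577.4 3.6 size 67.9 44.1 yaw -15.1
blob px [353. 194.] world 559.4 -65.3 size 67.3 45.7 yaw -15.1
blob px [168. 333.] world 467.6 153.7 size 89.0 22.9 yaw -23.5
blob px [391. 333.] world 406.8 -70.0 size 88.3 23.5 yaw -6.8
t 28.9 ee [578.1   2.7 181.1] rv [ 3.1142e+00 -4.1350e-01 -5.0000e-04] F [-0.7  0.1 -0.4] w 44.07061943048492 g 0.0 q [-0.016  0.386  1.756  0.     0.999  1.819]
yaw -15.13 turn -0.648 shift in present axes [-197.  -174.5   65.2] in turned axes [ -51.8 -258.    65.1]
```

Call:
arm_command(
  series=[
    {"linear": [-0.017, -0.0145, 0], "turn": 0},
    {"linear": [-0.03, -0.027, 0], "turn": 0},
    {"linear": [-0.03, -0.027, 0], "turn": 0},
    {"linear": [-0.03, -0.027, 0], "turn": 0},
    {"linear": [-0.03, -0.027, 0], "turn": 0},
    {"linear": [-0.03, -0.027, 0], "turn": 0},
    {"linear": [-0.03, -0.025, 0], "turn": 0},
    {"linear": [0, 0, 0.01], "turn": -0.1296},
    {"linear": [0, 0, 0.01], "turn": -0.1296},
    {"linear": [0, 0, 0.015], "turn": -0.1296},
  ],
)

```text
t: 29.9
ee_pos: [432.7, 222.5, 144.6]
orientation: [3.134, 0.206, -0.004]
ft_force: [-0.5, 0.2, 0.0]
width: 43.8
grasp_force: 0.0
```

Call:
arm_command(
  series=[
    {"linear": [0, 0, 0.015], "turn": -0.1296},
    {"linear": [0, 0, 0.015], "turn": -0.1296},
    {"linear": [0, 0, 0], "turn": 0},
    {"linear": [0, 0, 0], "turn": 0},
  ],
)

```text
t: 30.3
ee_pos: [432.9, 222.0, 115.2]
orientation: [3.084, 0.594, -0.005]
ft_force: [0.3, -0.0, -0.3]
width: 43.5
grasp_force: 0.0
```

```bash
python3 see.py wrist w12 | grep -v "333\|39"; python3 go.py 433.5 222.5 11.5 22
```

```text
blob px [147. 166.] world 421.2 335.3 size 69.7 48.8 yaw 22.0
blob px [279. 204.] world 433.3 223.3 size 70.8 43.9 yaw 21.9
t 30.35 ee [433.5 222.3 115.9] rv [ 3.0844e+00  5.9450e-01 -2.5000e-03] F [ 0.  -0.5 -0.5] w 43.66807442534724 g 0.0 q [0.449 0.362 1.994 0.    0.787 1.639]
yaw 21.82 turn -0.0032 shift in present axes [  0.3  -0.2 104.4] in turned axes [ 1.000e-01 -2.000e-01  1.044e+02]
```

Call:
arm_command(
  series=[
    {"linear": [0, -0.0015, 0.03], "turn": -0.002},
    {"linear": [0, 0, 0.03], "turn": 0},
    {"linear": [0, 0, 0.025], "turn": 0},
    {"linear": [0, 0, 0.015], "turn": 0},
    {"linear": [0, 0, 0.004], "turn": 0},
    {"linear": [0, 0, 0], "turn": 0},
  ],
)

```text
t: 30.95
ee_pos: [433.5, 223.9, 12.5]
orientation: [3.084, 0.601, -0.001]
ft_force: [-0.4, 0.6, 0.1]
width: 44.0
grasp_force: 0.0
```

Call:
arm_command(
  series=[
    {"linear": [0, 0, 0], "turn": 0},
    {"linear": [0, 0, 0], "turn": 0},
    {"linear": [0, 0, 0], "turn": 0},
    {"linear": [0, 0, 0], "turn": 0},
    {"linear": [0, 0, 0], "turn": 0},
    {"linear": [0, 0, 0], "turn": 0},
  ],
  jaw=-1,
)

```text
t: 31.55
ee_pos: [433.7, 224.0, 13.0]
orientation: [-3.083, -0.603, -0.001]
ft_force: [-1.0, -2.3, 5.5]
width: 16.1
grasp_force: 30.0
```

Call:
arm_command(
  series=[
    {"linear": [0, 0, -0.01], "turn": 0},
    {"linear": [0, 0, -0.03], "turn": 0},
    {"linear": [0, 0, -0.03], "turn": 0.1292},
    {"linear": [0, 0, -0.03], "turn": 0.1292},
    {"linear": [0, 0, 0], "turn": 0.1292},
    {"linear": [0, 0, 0], "turn": 0.1292},
    {"linear": [0, 0, 0], "turn": 0.1292},
    {"linear": [0, 0, 0], "turn": 0},
    {"linear": [0, 0, 0], "turn": 0},
  ],
)

```text
t: 32.45
ee_pos: [433.1, 223.8, 112.6]
orientation: [3.116, -0.402, -0.0]
ft_force: [-0.1, -0.1, -2.5]
width: 15.9
grasp_force: 30.0
```

```bash
python3 go.py 475 -43.6 111 -15.1
```

```text
t 32.45 ee [433.1 223.8 112.6] rv [ 3.1157e+00 -4.0190e-01 -4.0000e-04] F [-0.1 -0.1 -2.5] w 15.901189642043022 g 29.999070167541504 q [0.453 0.368 1.996 0.    0.778 2.28 ]
yaw -14.7 turn 0.0069 shift in present axes [108.4 248.1   1.6] in turned axes [110.1 247.3   1.6]
```

Call:
arm_command(
  series=[
    {"linear": [0.008, 0.018, 0], "turn": 0.0069},
    {"linear": [0.014, 0.031, 0], "turn": 0},
    {"linear": [0.014, 0.031, 0], "turn": 0},
    {"linear": [0.014, 0.031, 0], "turn": 0},
    {"linear": [0.014, 0.031, 0], "turn": 0},
    {"linear": [0.014, 0.031, 0], "turn": 0},
    {"linear": [0.014, 0.031, 0], "turn": 0},
    {"linear": [0.01, 0.025, 0], "turn": 0},
    {"linear": [0.008, 0.0183, 0], "turn": 0},
    {"linear": [0, 0, 0], "turn": 0},
  ],
)

```text
t: 33.45
ee_pos: [474.7, -45.5, 112.5]
orientation: [3.113, -0.418, 0.001]
ft_force: [0.0, 0.3, -2.0]
width: 15.8
grasp_force: 30.0
```

Call:
arm_command(
  series=[
    {"linear": [0, 0, 0], "turn": 0},
    {"linear": [0, 0, 0.01], "turn": 0},
    {"linear": [0, 0, 0.02], "turn": 0},
    {"linear": [0, 0, 0.02], "turn": 0},
    {"linear": [0, 0, 0.01], "turn": 0},
    {"linear": [0, 0, 0], "turn": 0},
    {"linear": [0, 0, 0], "turn": 0},
    {"linear": [0, 0, 0], "turn": 0},
  ],
)

```text
t: 34.25
ee_pos: [476.2, -43.0, 52.7]
orientation: [-3.114, 0.415, -0.005]
ft_force: [5.3, -0.1, 0.6]
width: 15.8
grasp_force: 30.0
```

```bash
python3 go.py 475 -43.6 22.5 -15.1;  python3 see.py wrist w13 | head -4;python3 go.py 475 -43.6 22.5 -15.1
```

```text
t 34.25 ee [476.2 -43.   52.7] rv [-3.1138  0.4154 -0.0051] F [ 5.3 -0.1  0.6] w 15.841968417446767 g 30.001070201396942 q [-0.115  0.467  2.044  0.     0.628  1.721]
yaw -15.2 turn -0.0017 shift in present axes [-1.   0.9 30.2] in turned axes [-0.9  0.9 30.2]
blob px [281.  86.] world 560.4 -66.5 size 72.4 46.0 yaw -15.2
blob px [166.  90.] world 578.8 4.7 size 73.2 49.1 yaw -15.2
blob px [359.  60.] world 563.2 -112.0 size 14.4 10.7 yaw -13.3
blob px [280. 225.] world 475.8 -42.7 size 54.2 43.2 yaw 74.1
t 34.3 ee [476.  -43.   52.8] rv [-3.1137  0.4158 -0.0049] F [ 4.8 -0.7  0.3] w 15.854348069115485 g 30.001065731048584 q [-0.115  0.466  2.044  0.     0.628  1.721]
yaw -15.21 turn -0.002 shift in present axes [-0.9  0.9 30.3] in turned axes [-0.8  0.8 30.3]
```

A 5 N push along x: the block is touching the -x end wall. In the wrist view it also sits about 9 px further back in the grip than the last one did. I raise and check.

Call:
arm_command(
  series=[
    {"linear": [0.002, 0, -0.01], "turn": 0},
    {"linear": [0.002, 0, -0.02], "turn": 0},
    {"linear": [0, 0, -0.03], "turn": 0},
    {"linear": [0, 0, 0], "turn": 0},
    {"linear": [0, 0, 0], "turn": 0},
  ],
)

```text
t: 34.8
ee_pos: [477.6, -44.4, 112.5]
orientation: [-3.114, 0.417, 0.0]
ft_force: [0.8, -0.7, -2.6]
width: 15.7
grasp_force: 30.0
```

```bash
python3 go.py 475 -43.6 22.5 -15.1; python3 - <<'E'
from h import *
d=snap('wrist','w14');e=load('w10')
cv2.imwrite('pics/w14v.png',np.hstack([cv2.resize(x['frame'][130:330,180:380],(400,400),interpolation=cv2.INTER_CUBIC) for x in(e,d)]))
E
```

```text
t 34.8 ee [477.6 -44.4 112.5] rv [-3.1138e+00  4.1720e-01  4.0000e-04] F [ 0.8 -0.7 -2.6] w 15.698995498125955 g 29.99947428703308 q [-0.117  0.358  2.013  0.     0.771  1.72 ]
yaw -15.26 turn -0.0029 shift in present axes [-2.7 -0.1 90. ] in turned axes [-2.7 -0.1 90. ]
```

View pics/w14v.png

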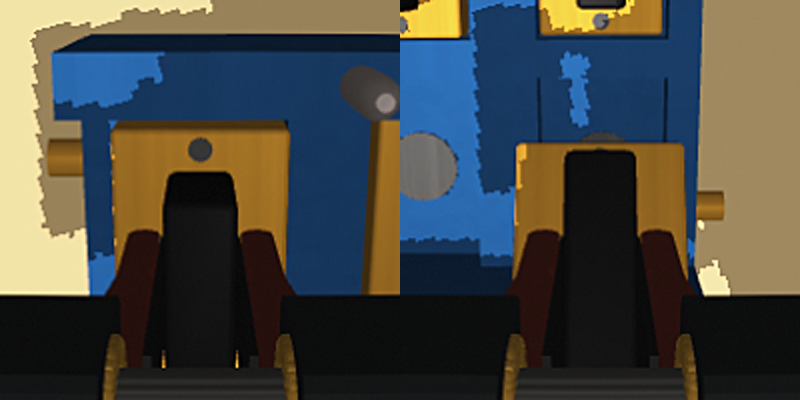

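The right picture (now) against the left (normal hold): the bar hides the dot and the base front is narrower, so the block has pitched nose-down in the grip. I set it down on the free part of the grey mat to level it, then regrip.

Call:
arm_command(
  series=[
    {"linear": [-0.007, -0.016, 0], "turn": 0},
    {"linear": [-0.012, -0.03, 0], "turn": 0},
    {"linear": [-0.012, -0.03, 0], "turn": 0},
    {"linear": [-0.013, -0.03, 0], "turn": 0},
    {"linear": [-0.013, -0.03, 0], "turn": 0},
    {"linear": [-0.013, -0.03, 0], "turn": 0},
    {"linear": [-0.013, -0.03, 0], "turn": 0},
    {"linear": [-0.012, -0.02, 0], "turn": 0},
    {"linear": [-0.005, -0.01, 0], "turn": 0},
    {"linear": [0, 0, 0], "turn": 0},
  ],
)

```text
t: 35.85
ee_pos: [440.3, 200.2, 111.4]
orientation: [3.113, -0.415, -0.003]
ft_force: [-0.7, -0.5, -3.0]
width: 15.7
grasp_force: 30.0
```

Call:
arm_command(
  series=[
    {"linear": [0, 0, 0.025], "turn": 0},
    {"linear": [0, 0, 0.025], "turn": 0},
    {"linear": [0, 0, 0.02], "turn": 0},
    {"linear": [0, 0, 0.01], "turn": 0},
    {"linear": [0, 0, 0.005], "turn": 0},
    {"linear": [0, 0, 0], "turn": 0},
  ],
)

```text
t: 36.45
ee_pos: [441.3, 199.1, 27.2]
orientation: [3.113, -0.419, -0.001]
ft_force: [0.4, 0.3, -2.7]
width: 15.9
grasp_force: 30.0
```

Call:
arm_command(
  series=[
    {"linear": [0, 0, 0.003], "turn": 0},
    {"linear": [0, 0, 0.003], "turn": 0},
    {"linear": [0, 0, 0], "turn": 0},
  ],
)

```text
t: 36.75
ee_pos: [442.1, 200.0, 22.4]
orientation: [-3.113, 0.418, -0.002]
ft_force: [-2.0, -0.8, 6.0]
width: 15.5
grasp_force: 30.0
```

Call:
arm_command(
  series=[
    {"linear": [0, 0, 0.002], "turn": 0},
    {"linear": [0, 0, 0.002], "turn": 0},
    {"linear": [0, 0, 0], "turn": 0},
  ],
)

```text
t: 37.05
ee_pos: [441.6, 200.2, 19.7]
orientation: [-3.113, 0.418, -0.001]
ft_force: [-7.9, -1.1, 24.3]
width: 15.6
grasp_force: 30.0
```

Call:
arm_command(
  series=[
    {"linear": [0, 0, 0.002], "turn": 0},
    {"linear": [0, 0, 0.002], "turn": 0},
    {"linear": [0, 0, 0], "turn": 0},
  ],
)

```text
t: 37.35
ee_pos: [441.2, 200.2, 15.8]
orientation: [-3.113, 0.418, -0.001]
ft_force: [-9.1, -0.5, 27.5]
width: 16.1
grasp_force: 31.7
```

Call:
arm_command(
  series=[
    {"linear": [0, 0, 0.002], "turn": 0},
    {"linear": [0, 0, 0], "turn": 0},
  ],
)

```text
t: 37.55
ee_pos: [440.8, 200.3, 13.8]
orientation: [-3.113, 0.418, 0.0]
ft_force: [-11.3, 2.3, 27.5]
width: 15.8
grasp_force: 34.7
```

Call:
arm_command(
  series=[
    {"linear": [0, 0, 0], "turn": 0},
    {"linear": [0, 0, 0], "turn": 0},
    {"linear": [0, 0, 0], "turn": 0},
    {"linear": [0, 0, 0], "turn": 0},
    {"linear": [0, 0, -0.02], "turn": 0},
    {"linear": [0, 0, -0.04], "turn": 0},
    {"linear": [0, 0, -0.04], "turn": 0},
    {"linear": [0, 0, 0], "turn": 0},
    {"linear": [0, 0, 0], "turn": 0},
  ],
  jaw=0,
)

```text
t: 38.45
ee_pos: [441.9, 199.9, 112.0]
orientation: [-3.113, 0.418, -0.003]
ft_force: [-0.5, 0.1, -0.6]
width: 44.1
grasp_force: 0.0
```

```bash
python3 see.py wrist w15 | grep -v "333\|39"; python3 go.py 441 200 11.5 -15.1
```

```text
blob px [502.   5.] world 547.1 7.5 size 48.2 8.5 yaw 79.0
blob px [280. 220.] world 431.5 203.4 size 71.5 44.0 yaw -15.3
blob px [127. 256.] world 429.2 336.3 size 54.0 52.6 yaw 21.9
t 38.5 ee [441.  199.5 111. ] rv [ 3.1134e+00 -4.1810e-01 -6.0000e-04] F [-0.9 -0.1 -0.2] w 43.68616827770686 g 0.0 q [0.4   0.366 2.004 0.    0.771 2.238]
yaw -15.3 turn -0.0035 shift in present axes [-0.1 -0.5 99.5] in turned axes [-0.1 -0.5 99.5]
```

Call:
arm_command(
  series=[
    {"linear": [-0.0108, -0.0012, 0.03], "turn": 0},
    {"linear": [0, 0, 0.03], "turn": 0},
    {"linear": [0, 0, 0.025], "turn": 0},
    {"linear": [0, 0, 0.01], "turn": 0},
    {"linear": [0, 0, 0.004], "turn": 0},
    {"linear": [0, 0, 0], "turn": 0},
  ],
)

```text
t: 39.1
ee_pos: [430.9, 203.5, 11.9]
orientation: [3.113, -0.418, -0.002]
ft_force: [0.3, 0.5, -0.8]
width: 43.8
grasp_force: 0.0
```

Call:
arm_command(
  series=[
    {"linear": [0, 0, 0], "turn": 0},
    {"linear": [0, 0, 0], "turn": 0},
    {"linear": [0, 0, 0], "turn": 0},
    {"linear": [0, 0, 0], "turn": 0},
    {"linear": [0, 0, 0], "turn": 0},
    {"linear": [0, 0, 0], "turn": 0},
  ],
  jaw=-1,
)

```text
t: 39.7
ee_pos: [431.6, 203.8, 13.1]
orientation: [-3.113, 0.418, -0.001]
ft_force: [0.0, -1.4, 6.6]
width: 16.0
grasp_force: 30.0
```

Call:
arm_command(
  series=[
    {"linear": [0, 0, -0.01], "turn": 0},
    {"linear": [0, 0, -0.03], "turn": 0},
    {"linear": [0, 0, -0.04], "turn": 0},
    {"linear": [0, 0, -0.02], "turn": 0},
    {"linear": [0, 0, 0], "turn": 0},
    {"linear": [0, 0, 0], "turn": 0},
  ],
)

```text
t: 40.3
ee_pos: [431.0, 203.6, 112.5]
orientation: [-3.113, 0.418, -0.001]
ft_force: [-0.9, 0.2, -3.1]
width: 15.7
grasp_force: 30.0
```

```bash
python3 see.py wrist w16 | grep -v "333\|39";python3 go.py 475 -43.6 111 -15.1
```

```text
blob px [280. 215.] world 417.4 208.0 size 68.8 63.8 yaw 74.7
blob px [133. 248.] world 423.1 334.1 size 67.0 52.1 yaw 21.9
blob px [324. 334.] world 316.6 196.9 size 71.4 9.8 yaw -12.3
t 40.35 ee [430.4 203.4 111.7] rv [ 3.1129e+00 -4.1790e-01 -2.0000e-03] F [ 0.7 -0.8 -3. ] w 15.730988243014977 g 29.99944567680359 q [0.416 0.356 2.02  0.    0.767 2.254]
yaw -15.29 turn -0.0034 shift in present axes [108.1 226.4   0.8] in turned axes [107.4 226.8   0.7]
```

Call:
arm_command(
  series=[
    {"linear": [0.008, 0.018, 0], "turn": -0.0034},
    {"linear": [0.014, 0.03, 0], "turn": 0},
    {"linear": [0.014, 0.03, 0], "turn": 0},
    {"linear": [0.014, 0.03, 0], "turn": 0},
    {"linear": [0.014, 0.03, 0], "turn": 0},
    {"linear": [0.014, 0.03, 0], "turn": 0},
    {"linear": [0.013, 0.03, 0], "turn": 0},
    {"linear": [0.01, 0.018, 0], "turn": 0},
    {"linear": [0.0066, 0.0105, 0], "turn": 0},
    {"linear": [0, 0, 0], "turn": 0},
  ],
)

```text
t: 41.35
ee_pos: [475.8, -43.9, 111.3]
orientation: [3.114, -0.416, -0.003]
ft_force: [-0.1, -0.3, -3.7]
width: 16.0
grasp_force: 30.0
```

Call:
arm_command(
  series=[
    {"linear": [0, 0, 0], "turn": 0},
    {"linear": [0, 0, 0.01], "turn": 0},
    {"linear": [0, 0, 0.01], "turn": 0},
    {"linear": [0, 0, 0], "turn": 0},
    {"linear": [0, 0, 0], "turn": 0},
  ],
)

```text
t: 41.85
ee_pos: [475.6, -42.5, 91.9]
orientation: [3.115, -0.412, -0.002]
ft_force: [0.6, 0.4, -2.8]
width: 16.0
grasp_force: 30.0
```

```bash
python3 see.py wrist w17 | head -3;python3 go.py 475 -43.6 52 -15.1
```

```text
blob px [282.  90.] world 560.3 -66.5 size 72.3 45.7 yaw -15.2
blob px [181.  92.] world 578.6 4.5 size 72.6 48.5 yaw -15.1
blob px [280. 216.] world 467.8 -39.7 size 63.4 59.1 yaw 75.0
t 41.9 ee [476.  -42.7  92.3] rv [-3.1145e+00  4.1180e-01  8.0000e-04] F [-0.3  0.6 -2. ] w 15.744724091145336 g 29.999529719352722 q [-0.114  0.393  2.027  0.     0.723  1.719]
yaw -15.06 turn 0.0006 shift in present axes [-0.7  1.2 40.3] in turned axes [-0.7  1.2 40.3]
```

Call:
arm_command(
  series=[
    {"linear": [0, 0.001, 0.01], "turn": 0},
    {"linear": [0, 0, 0.015], "turn": 0},
    {"linear": [0, 0, 0.015], "turn": 0},
    {"linear": [0, 0, 0.01], "turn": 0},
    {"linear": [0, 0, 0], "turn": 0},
    {"linear": [0, 0, 0], "turn": 0},
  ],
)

```text
t: 42.5
ee_pos: [475.9, -44.0, 42.4]
orientation: [-3.114, 0.413, 0.0]
ft_force: [0.5, 0.2, -1.7]
width: 15.6
grasp_force: 30.0
```

Call:
arm_command(
  series=[
    {"linear": [-0.0003, 0, 0.005], "turn": 0},
    {"linear": [0, 0, 0.004], "turn": 0},
    {"linear": [0, 0, 0.003], "turn": 0},
    {"linear": [0, 0, 0.002], "turn": 0},
    {"linear": [0, 0, 0], "turn": 0},
  ],
)

```text
t: 43.0
ee_pos: [475.4, -43.9, 28.3]
orientation: [-3.114, 0.413, 0.001]
ft_force: [0.0, -0.2, -2.0]
width: 15.8
grasp_force: 30.0
```

Call:
arm_command(
  series=[
    {"linear": [0, 0, 0.003], "turn": 0},
    {"linear": [0, 0, 0.002], "turn": 0},
    {"linear": [0, 0, 0.001], "turn": 0},
    {"linear": [0, 0, 0], "turn": 0},
  ],
)

```text
t: 43.4
ee_pos: [475.6, -43.9, 23.0]
orientation: [-3.114, 0.413, -0.0]
ft_force: [-2.3, 0.4, 7.7]
width: 16.1
grasp_force: 30.0
```

Call:
arm_command(
  series=[
    {"linear": [0, 0, 0], "turn": 0},
    {"linear": [0, 0, 0], "turn": 0},
    {"linear": [0, 0, 0], "turn": 0},
    {"linear": [0, 0, 0], "turn": 0},
    {"linear": [0, 0, -0.02], "turn": 0},
    {"linear": [0, 0, -0.04], "turn": 0},
    {"linear": [0, 0, -0.05], "turn": 0},
    {"linear": [0, 0, -0.05], "turn": 0},
    {"linear": [0, 0, 0], "turn": 0},
    {"linear": [0, 0, 0], "turn": 0},
  ],
  jaw=0,
)

```text
t: 44.4
ee_pos: [476.2, -44.0, 183.4]
orientation: [-3.114, 0.413, -0.005]
ft_force: [1.1, -0.5, -0.5]
width: 43.7
grasp_force: 0.0
```

```bash
python3 see.py wrist w18 28| head -4; python3 go.py 421.7 334.5 116 22
```

```text
blob px [204. 102.] world 577.3 2.4 size 69.2 45.8 yaw -15.3
blob px [280. 100.] world 559.4 -66.1 size 68.9 44.0 yaw -15.1
blob px [280. 194.] world 475.1 -43.1 size 69.9 43.8 yaw -15.0
blob px [168. 333.] world 364.2 107.3 size 89.3 23.0 yaw -23.4
t 44.45 ee [475.  -43.8 182. ] rv [-3.1144e+00  4.1270e-01  5.0000e-04] F [ 0.   0.1 -0.2] w 43.416804850668754 g 0.0 q [-0.117  0.241  1.97   0.     0.931  1.717]
yaw -15.1 turn -0.6475 shift in present axes [-150.  -351.4   66.1] in turned axes [  92.3 -370.8   66. ]
```

Call:
arm_command(
  series=[
    {"linear": [-0.01, -0.025, 0], "turn": 0},
    {"linear": [-0.016, -0.037, 0], "turn": 0},
    {"linear": [-0.016, -0.037, 0], "turn": 0},
    {"linear": [-0.016, -0.037, 0], "turn": 0},
    {"linear": [-0.016, -0.037, 0], "turn": 0},
    {"linear": [-0.016, -0.037, 0], "turn": 0},
    {"linear": [-0.016, -0.037, 0], "turn": 0},
    {"linear": [-0.016, -0.037, 0], "turn": 0},
    {"linear": [-0.016, -0.037, 0], "turn": -0.01},
    {"linear": [-0.012, -0.03, 0], "turn": -0.1276},
  ],
)

```text
t: 45.45
ee_pos: [420.0, 335.2, 179.8]
orientation: [3.133, -0.193, -0.005]
ft_force: [1.0, -0.1, -0.1]
width: 44.3
grasp_force: 0.0
```

Call:
arm_command(
  series=[
    {"linear": [0, 0, 0.015], "turn": -0.1276},
    {"linear": [0, 0, 0.015], "turn": -0.1276},
    {"linear": [0, 0, 0.018], "turn": -0.1276},
    {"linear": [0, 0, 0.018], "turn": -0.1276},
    {"linear": [0, 0, 0], "turn": 0},
    {"linear": [0, 0, 0], "turn": 0},
  ],
)

```text
t: 46.05
ee_pos: [420.9, 333.3, 114.9]
orientation: [3.083, 0.595, -0.005]
ft_force: [-1.0, -0.1, -0.7]
width: 44.5
grasp_force: 0.0
```

```bash
python3 see.py wrist w19 | grep -v "333\|39"; python3 go.py 421.7 334.5 11.5 22
```

```text
blob px [274. 203.] world 420.8 338.0 size 70.7 44.0 yaw 22.0
t 46.1 ee [421.5 333.7 115.8] rv [ 3.0839e+00  5.9530e-01 -2.5000e-03] F [-0.1 -0.1 -0.6] w 44.05561673530421 g 0.0 q [0.648 0.425 1.886 0.    0.832 1.837]
yaw 21.85 turn -0.0026 shift in present axes [  0.7  -0.7 104.3] in turned axes [  0.5  -0.7 104.3]
```

Call:
arm_command(
  series=[
    {"linear": [0.0008, -0.0048, 0.03], "turn": -0.0026},
    {"linear": [0, 0, 0.03], "turn": 0},
    {"linear": [0, 0, 0.025], "turn": 0},
    {"linear": [0, 0, 0.015], "turn": 0},
    {"linear": [0, 0, 0.004], "turn": 0},
    {"linear": [0, 0, 0], "turn": 0},
  ],
)

```text
t: 46.7
ee_pos: [421.0, 338.9, 12.7]
orientation: [-3.083, -0.603, -0.0]
ft_force: [0.2, 0.4, -0.1]
width: 44.2
grasp_force: 0.0
```

Call:
arm_command(
  series=[
    {"linear": [0, 0, 0], "turn": 0},
    {"linear": [0, 0, 0], "turn": 0},
    {"linear": [0, 0, 0], "turn": 0},
    {"linear": [0, 0, 0], "turn": 0},
    {"linear": [0, 0, 0], "turn": 0},
    {"linear": [0, 0, 0], "turn": 0},
  ],
  jaw=-1,
)

```text
t: 47.3
ee_pos: [421.1, 338.9, 13.1]
orientation: [-3.083, -0.604, -0.001]
ft_force: [-1.3, -0.6, 6.5]
width: 15.8
grasp_force: 30.0
```

Call:
arm_command(
  series=[
    {"linear": [0, 0, -0.01], "turn": 0},
    {"linear": [0, 0, -0.03], "turn": 0},
    {"linear": [0, 0, -0.03], "turn": 0.1295},
    {"linear": [0, 0, -0.03], "turn": 0.1295},
    {"linear": [0, 0, 0], "turn": 0.1295},
    {"linear": [0, 0, 0], "turn": 0.1295},
    {"linear": [0, 0, 0], "turn": 0.1295},
    {"linear": [0, 0, 0], "turn": 0},
    {"linear": [0, 0, 0], "turn": 0},
  ],
)

```text
t: 48.2
ee_pos: [420.5, 338.6, 112.6]
orientation: [3.115, -0.403, -0.0]
ft_force: [0.6, -0.6, -3.0]
width: 15.5
grasp_force: 30.0
```

```bash
python3 go.py 493.8 25.9 111 -15.1; python3 see.py wrist w20 |head -3
```

```text
t 48.2 ee [420.5 338.6 112.6] rv [ 3.1155e+00 -4.0260e-01 -5.0000e-04] F [ 0.6 -0.6 -3. ] w 15.485960203876635 g 29.999662041664124 q [0.656 0.433 1.883 0.    0.826 2.484]
yaw -14.73 turn 0.0065 shift in present axes [150.4 283.8   1.6] in turned axes [152.2 282.8   1.6]
blob px [43. 18.] world 603.3 470.2 size 67.8 29.1 yaw 70.5
blob px [279. 216.] world 406.9 342.9 size 68.9 63.6 yaw 74.9
blob px [236. 333.] world 324.9 402.5 size 71.5 10.0 yaw -17.8
```

Good hold (blob at row 216), so on to pocket 1.

Call:
arm_command(
  series=[
    {"linear": [0.008, 0.015, 0], "turn": 0},
    {"linear": [0.018, 0.033, 0], "turn": 0.0065},
    {"linear": [0.018, 0.033, 0], "turn": 0},
    {"linear": [0.018, 0.033, 0], "turn": 0},
    {"linear": [0.018, 0.033, 0], "turn": 0},
    {"linear": [0.018, 0.033, 0], "turn": 0},
    {"linear": [0.018, 0.033, 0], "turn": 0},
    {"linear": [0.018, 0.033, 0], "turn": 0},
    {"linear": [0.012, 0.023, 0], "turn": 0},
    {"linear": [0.006, 0.0138, 0], "turn": 0},
  ],
)

```text
t: 49.25
ee_pos: [493.2, 23.2, 112.5]
orientation: [3.113, -0.419, 0.0]
ft_force: [-0.2, 0.2, -2.4]
width: 15.4
grasp_force: 30.0
```

Call:
arm_command(
  series=[
    {"linear": [0, 0, 0], "turn": 0},
    {"linear": [0, 0, 0.01], "turn": 0},
    {"linear": [0, 0, 0.01], "turn": 0},
    {"linear": [0, 0, 0], "turn": 0},
    {"linear": [0, 0, 0], "turn": 0},
  ],
)

```text
t: 49.75
ee_pos: [492.5, 26.6, 91.8]
orientation: [3.114, -0.416, -0.003]
ft_force: [-0.2, 0.8, -3.5]
width: 15.6
grasp_force: 30.0
```

```bash
python3 see.py wrist w21 | head -5;python3 go.py 493.8 25.9 42 -15.1
```

```text
blob px [383.  89.] world 559.8 -68.2 size 72.3 47.6 yaw -15.1
blob px [280.  89.] world 578.1 3.5 size 72.1 45.7 yaw -15.2
blob px [376. 211.] world 471.9 -44.3 size 74.0 47.5 yaw -15.1
blob px [280. 216.] world 484.5 29.4 size 63.3 58.3 yaw 74.7
blob px [236. 333.] world 409.6 85.1 size 66.2 9.2 yaw -18.3
t 49.8 ee [492.9  26.5  92.2] rv [ 3.1138e+00 -4.1610e-01 -1.1000e-03] F [-0.2 -0.2 -2.6] w 16.02507153387346 g 29.99951183795929 q [0.03  0.411 1.993 0.    0.738 1.866]
yaw -15.22 turn -0.0022 shift in present axes [ 1.   0.4 50.2] in turned axes [ 1.   0.4 50.2]
```

Call:
arm_command(
  series=[
    {"linear": [0.0012, 0.0004, 0.01], "turn": -0.0022},
    {"linear": [0, 0, 0.015], "turn": 0},
    {"linear": [0, 0, 0.015], "turn": 0},
    {"linear": [0, 0, 0.01], "turn": 0},
    {"linear": [0, 0, 0], "turn": 0},
    {"linear": [0, 0, 0], "turn": 0},
  ],
)

```text
t: 50.4
ee_pos: [494.3, 25.3, 42.4]
orientation: [3.114, -0.414, -0.001]
ft_force: [-0.2, -0.2, -2.5]
width: 15.7
grasp_force: 30.0
```

Call:
arm_command(
  series=[
    {"linear": [0, 0, 0.005], "turn": 0},
    {"linear": [0, 0, 0.004], "turn": 0},
    {"linear": [0, 0, 0.003], "turn": 0},
    {"linear": [0, 0, 0.002], "turn": 0},
    {"linear": [0, 0, 0], "turn": 0},
  ],
)

```text
t: 50.9
ee_pos: [494.0, 25.3, 28.2]
orientation: [3.114, -0.415, -0.001]
ft_force: [-0.4, -0.0, -2.3]
width: 15.5
grasp_force: 30.0
```

Call:
arm_command(
  series=[
    {"linear": [0, 0, 0.003], "turn": 0},
    {"linear": [0, 0, 0.002], "turn": 0},
    {"linear": [0, 0, 0.001], "turn": 0},
    {"linear": [0, 0, 0], "turn": 0},
  ],
)

```text
t: 51.3
ee_pos: [494.2, 25.3, 23.1]
orientation: [-3.114, 0.415, -0.0]
ft_force: [-3.1, 0.1, 7.2]
width: 15.8
grasp_force: 30.0
```

Call:
arm_command(
  series=[
    {"linear": [0, 0, 0], "turn": 0},
    {"linear": [0, 0, 0], "turn": 0},
    {"linear": [0, 0, 0], "turn": 0},
    {"linear": [0, 0, 0], "turn": 0},
    {"linear": [0, 0, -0.02], "turn": 0},
    {"linear": [0, 0, -0.04], "turn": 0},
    {"linear": [0, 0, -0.05], "turn": 0},
    {"linear": [0, 0, -0.05], "turn": 0},
    {"linear": [0, 0, 0], "turn": 0},
    {"linear": [0, 0, 0], "turn": 0},
  ],
  jaw=0,
)

```text
t: 52.3
ee_pos: [494.8, 25.3, 183.4]
orientation: [-3.114, 0.414, -0.004]
ft_force: [-0.6, -0.7, -1.1]
width: 43.8
grasp_force: 0.0
```

```bash
python3 see.py wrist w22 28| head -5; python3 go.py 479 -296.5 150 -15.1
```

```text
blob px [279. 101.] world 577.3 3.8 size 68.9 43.9 yaw -15.2
blob px [357. 101.] world 559.8 -65.5 size 69.4 45.6 yaw -15.1
blob px [280. 195.] world 493.1 26.1 size 70.8 44.1 yaw -15.2
blob px [353. 193.] world 475.2 -42.4 size 70.2 45.7 yaw -15.3
blob px [168. 333.] world 383.0 176.8 size 89.5 23.0 yaw -23.5
t 52.35 ee [493.7  25.3 182. ] rv [ 3.1141e+00 -4.1460e-01 -6.0000e-04] F [-0.4 -0.2 -0. ] w 43.90399095857923 g 0.0 q [0.027 0.266 1.935 0.    0.941 1.863]
yaw -15.17 turn -0.0012 shift in present axes [ 70.  314.4  32. ] in turned axes [ 69.7 314.5  32. ]
```

All four blocks are seated in a square grid at yaw -15°. Next I fetch the cover.

Call:
arm_command(
  series=[
    {"linear": [0.004, 0.02, 0], "turn": 0},
    {"linear": [0.008, 0.036, 0], "turn": 0},
    {"linear": [0.008, 0.036, 0], "turn": 0},
    {"linear": [0.008, 0.036, 0], "turn": 0},
    {"linear": [0.008, 0.036, 0], "turn": 0},
    {"linear": [0.008, 0.036, 0], "turn": 0},
    {"linear": [0.008, 0.036, 0], "turn": 0},
    {"linear": [0.008, 0.036, 0], "turn": 0},
    {"linear": [0.007, 0.03, 0.02], "turn": 0},
    {"linear": [0.003, 0.0125, 0.02], "turn": 0},
  ],
)

```text
t: 53.35
ee_pos: [478.4, -298.7, 139.9]
orientation: [-3.113, 0.418, 0.003]
ft_force: [-0.2, 0.1, -0.6]
width: 43.8
grasp_force: 0.0
```

Call:
arm_command(
  series=[
    {"linear": [0, 0, 0.02], "turn": 0},
    {"linear": [0, 0, 0], "turn": 0},
    {"linear": [0, 0, 0], "turn": 0},
  ],
)

```text
t: 53.65
ee_pos: [478.4, -295.7, 120.8]
orientation: [-3.112, 0.414, 0.006]
ft_force: [0.1, -0.4, -0.0]
width: 43.6
grasp_force: 0.0
```

```bash
python3 go.py 479 -296.6 60 -15.1; python3 - <<'E'
from h import *
d=snap('wrist','w23');h=cv2.cvtColor(d['frame'],cv2.COLOR_BGR2HSV)
m=cv2.inRange(h,(0,0,0),(180,255,45));m[:150]=0;m[232:]=0;m[:,:220]=0;m[:,340:]=0
n,l,s,c=cv2.connectedComponentsWithStats(m);print([(s[i],c[i]) for i in range(1,n) if s[i,4]>200])
# hole centres: green inside the plate
o=ctrl.get_obs();Y=np.radians(-15.1);e=np.array([479,-296.6,0])
for x in(-89,89):
    p=e+[np.cos(Y)*x,np.sin(Y)*x,6];print('expected hole px',np.round(proj(d,p),1))
cv2.imwrite('pics/w23v.png',cv2.resize(d['frame'],(800,600),interpolation=cv2.INTER_CUBIC))
E
python3 go.py 479 -296.6 60 -15.1
```

```text
t 53.65 ee [ 478.4 -295.7  120.8] rv [-3.1123  0.4142  0.0057] F [ 0.1 -0.4 -0. ] w 43.637858327744716 g 0.0 q [-0.575  0.45   1.827  0.     0.869  1.26 ]
yaw -15.16 turn -0.0011 shift in present axes [ 1.1  0.8 60.8] in turned axes [ 0.8  0.7 60.8]
[(array([ 271,  159,   21,   73, 1490], dtype=int32), array([280.88389262, 194.64765101]))]
expected hole px [281.4 301.1]
expected hole px [281.3  91.6]
t 53.7 ee [ 479.1 -296.1  121.8] rv [-3.1133e+00  4.1400e-01  2.6000e-03] F [-0.5 -0.7 -0.4] w 44.257591833296075 g 0.0 q [-0.575  0.448  1.826  0.     0.869  1.26 ]
yaw -15.15 turn -0.0008 shift in present axes [ 0.1  0.6 61.8] in turned axes [ 0.   0.6 61.8]
```

View pics/w23v.png

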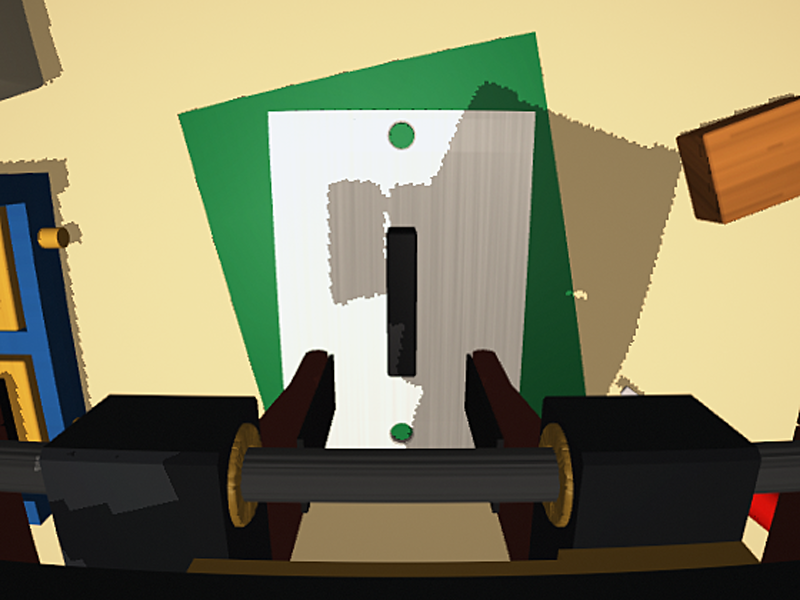

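The cover is in place, with holes at (401,135) and (402,432). I grip it at the same point as before.

Call:
arm_command(
  series=[
    {"linear": [0, 0.0005, 0.03], "turn": 0},
    {"linear": [0, 0, 0.03], "turn": 0},
    {"linear": [0, 0, 0.03], "turn": 0},
    {"linear": [0, 0, 0.02], "turn": 0},
    {"linear": [0, 0, 0.012], "turn": 0},
    {"linear": [0, 0, 0], "turn": 0},
    {"linear": [0, 0, 0], "turn": 0},
  ],
)

```text
t: 54.4
ee_pos: [480.1, -297.3, 1.4]
orientation: [3.114, -0.414, 0.002]
ft_force: [0.9, -0.2, -0.2]
width: 44.0
grasp_force: 0.0
```

Call:
arm_command(
  series=[
    {"linear": [0, 0, 0], "turn": 0},
    {"linear": [0, 0, 0], "turn": 0},
    {"linear": [0, 0, 0], "turn": 0},
    {"linear": [0, 0, 0], "turn": 0},
    {"linear": [0, 0, 0], "turn": 0},
    {"linear": [0, 0, 0], "turn": 0},
  ],
  jaw=-1,
)

```text
t: 55.0
ee_pos: [479.6, -297.2, 1.0]
orientation: [3.114, -0.415, 0.001]
ft_force: [-0.0, 1.4, 5.6]
width: 16.2
grasp_force: 30.0
```

Call:
arm_command(
  series=[
    {"linear": [0, 0, -0.015], "turn": 0},
    {"linear": [0, 0, -0.025], "turn": 0},
    {"linear": [0, 0, -0.03], "turn": 0},
    {"linear": [0, 0, -0.03], "turn": 0},
    {"linear": [0, 0, -0.025], "turn": 0},
    {"linear": [0, 0, 0], "turn": 0},
    {"linear": [0, 0, 0], "turn": 0},
  ],
)

```text
t: 55.7
ee_pos: [479.1, -296.9, 125.5]
orientation: [3.114, -0.415, 0.0]
ft_force: [0.5, -0.1, -3.6]
width: 15.6
grasp_force: 30.0
```

```bash
python3 go.py 527.8 -20.8 123 -15.1
```

```text
t 55.7 ee [ 479.1 -296.9  125.5] rv [ 3.114e+00 -4.146e-01  5.000e-04] F [ 0.5 -0.1 -3.6] w 15.608822993679413 g 29.999239146709442 q [-0.576  0.442  1.825  0.     0.874  1.26 ]
yaw -15.17 turn -0.0012 shift in present axes [ -25.2 -279.2    2.5] in turned axes [ -24.9 -279.3    2.5]
```

Call:
arm_command(
  series=[
    {"linear": [-0.0015, -0.018, 0], "turn": 0},
    {"linear": [-0.003, -0.033, 0], "turn": 0},
    {"linear": [-0.003, -0.035, 0], "turn": 0},
    {"linear": [-0.003, -0.035, 0], "turn": 0},
    {"linear": [-0.003, -0.035, 0], "turn": 0},
    {"linear": [-0.003, -0.035, 0], "turn": 0},
    {"linear": [-0.003, -0.035, 0], "turn": 0},
    {"linear": [-0.003, -0.03, 0], "turn": 0},
    {"linear": [-0.0025, -0.0233, 0], "turn": 0},
    {"linear": [0, 0, 0], "turn": 0},
  ],
)

```text
t: 56.7
ee_pos: [527.0, -17.6, 123.7]
orientation: [-3.114, 0.409, 0.005]
ft_force: [-1.4, 0.1, -3.2]
width: 15.9
grasp_force: 30.0
```

Call:
arm_command(
  series=[
    {"linear": [0, 0, 0.01], "turn": 0},
    {"linear": [0, 0, 0.01], "turn": 0},
    {"linear": [0, 0, 0.008], "turn": 0},
    {"linear": [0, 0, 0], "turn": 0},
    {"linear": [0, 0, 0], "turn": 0},
    {"linear": [0, 0, 0], "turn": 0},
  ],
)

```text
t: 57.3
ee_pos: [528.5, -21.3, 97.7]
orientation: [-3.114, 0.416, -0.001]
ft_force: [-0.4, 0.6, -3.5]
width: 15.9
grasp_force: 30.0
```

```bash
python3 - <<'E'
from h import *
import go
go.go(527.8,-20.8,90,-15.1)
d=snap('wrist','w24');go.go(527.8,-20.8,90,-15.1)
cv2.imwrite('pics/w24v.png',cv2.resize(d['frame'][40:340,80:480],(800,600),interpolation=cv2.INTER_CUBIC))
E
```

```text
t 57.3 ee [528.5 -21.3  97.7] rv [-3.1139e+00  4.1570e-01 -7.0000e-04] F [-0.4  0.6 -3.5] w 15.869710330286017 g 29.999043345451355 q [-0.063  0.443  1.915  0.     0.783  1.773]
yaw -15.21 turn -0.0019 shift in present axes [-0.9 -0.3  7.7] in turned axes [-0.9 -0.3  7.7]
t 57.35 ee [528.6 -21.3  97.8] rv [-3.114e+00  4.154e-01 -1.100e-03] F [-0.2  0.9 -3.6] w 15.733198219200505 g 29.999240934848785 q [-0.063  0.443  1.915  0.     0.783  1.773]
yaw -15.2 turn -0.0017 shift in present axes [-0.9 -0.2  7.8] in turned axes [-0.9 -0.2  7.8]
```

View pics/w24v.png

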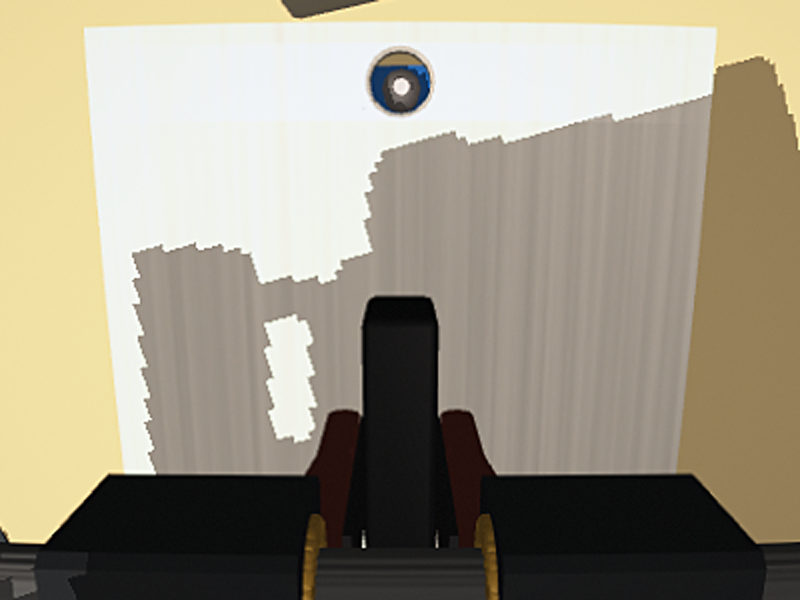

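The pin (401,86) shows inside the hole (centred at 400,81), about 1 mm ahead of true alignment. I shift 0.5 mm forward and lower gently.

Call:
arm_command(
  series=[
    {"linear": [0.0005, 0, 0.004], "turn": 0},
    {"linear": [0, 0, 0.004], "turn": 0},
    {"linear": [0, 0, 0.004], "turn": 0},
    {"linear": [0, 0, 0.004], "turn": 0},
    {"linear": [0, 0, 0], "turn": 0},
    {"linear": [0, 0, 0], "turn": 0},
  ],
)

```text
t: 57.95
ee_pos: [528.7, -21.1, 81.3]
orientation: [3.114, -0.414, -0.001]
ft_force: [0.6, 0.3, -3.9]
width: 15.8
grasp_force: 30.0
```

Call:
arm_command(
  series=[
    {"linear": [0, 0, 0.004], "turn": 0},
    {"linear": [0, 0, 0.004], "turn": 0},
    {"linear": [0, 0, 0.004], "turn": 0},
    {"linear": [0, 0, 0.003], "turn": 0},
    {"linear": [0, 0, 0], "turn": 0},
    {"linear": [0, 0, 0], "turn": 0},
  ],
)

```text
t: 58.55
ee_pos: [528.7, -21.1, 66.3]
orientation: [-3.114, 0.415, 0.0]
ft_force: [0.2, -0.9, -4.1]
width: 15.3
grasp_force: 30.0
```

Call:
arm_command(
  series=[
    {"linear": [0, 0, 0.002], "turn": 0},
    {"linear": [0, 0, 0.001], "turn": 0},
    {"linear": [0, 0, 0.001], "turn": 0},
    {"linear": [0, 0, 0], "turn": 0},
  ],
)

```text
t: 58.95
ee_pos: [528.8, -21.1, 63.0]
orientation: [-3.114, 0.415, -0.0]
ft_force: [-2.5, 0.4, 3.0]
width: 15.8
grasp_force: 30.0
```

Contact came at the expected height (ee z about 62.5). I release, retreat and check.

Call:
arm_command(
  series=[
    {"linear": [0, 0, 0.0005], "turn": 0},
    {"linear": [0, 0, 0], "turn": 0},
  ],
)

```text
t: 59.15
ee_pos: [528.9, -21.1, 63.0]
orientation: [-3.114, 0.415, -0.0]
ft_force: [-3.9, -0.1, 9.3]
width: 15.9
grasp_force: 30.0
```

Call:
arm_command(
  series=[
    {"linear": [0, 0, 0], "turn": 0},
    {"linear": [0, 0, 0], "turn": 0},
    {"linear": [0, 0, 0], "turn": 0},
    {"linear": [0, 0, 0], "turn": 0},
    {"linear": [0, 0, -0.02], "turn": 0},
    {"linear": [0, 0, -0.05], "turn": 0},
    {"linear": [0, 0, -0.05], "turn": 0},
    {"linear": [0, 0, -0.05], "turn": 0},
    {"linear": [0, 0, 0], "turn": 0},
    {"linear": [0, 0, 0], "turn": 0},
  ],
  jaw=0,
)

```text
t: 60.15
ee_pos: [529.4, -21.1, 233.1]
orientation: [-3.114, 0.415, -0.005]
ft_force: [-0.7, 0.0, -0.8]
width: 44.4
grasp_force: 0.0
```

```bash
python3 - <<'E'
from h import *
import go
d=snap('wrist','w25');e=load('w1')
# plate outline: bright low-saturation or shaded grey bounded; find corners via homography on both
for n,x in(('now',d),('start',e)):
    h=cv2.cvtColor(x['frame'],cv2.COLOR_BGR2HSV)
    m=cv2.inRange(h,(0,0,110),(180,45,255));m[:75 if n=='start' else 60]=0
    m[300:]=0;m[:,:190]=0;m[:,380:]=0
    k,l,s,c=cv2.connectedComponentsWithStats(cv2.morphologyEx(m,cv2.MORPH_CLOSE,np.ones((5,5))));i=1+np.argmax(s[1:,4])
    q,_=cv2.findContours((l==i).astype(np.uint8),cv2.RETR_EXTERNAL,cv2.CHAIN_APPROX_NONE)
    p=np.array([at(x,*y[0],68)[:2] for y in q[0]],np.float32);r=cv2.minAreaRect(p);print(n,r,s[i])
h=cv2.cvtColor(d['frame'],cv2.COLOR_BGR2GRAY)
print('button circle guess px',[np.round(proj(d,(682.8,-76.7,z)),1) for z in(69,)])
go.go(682.8,-76.7,150,-15.1)
E
```

```text
now ((526.488037109375, -19.679298400878906), (144.43698120117188, 204.61512756347656), 74.8058090209961) [  201    87   159   208 26925]
start ((526.7782592773438, -20.55890655517578), (144.40081787109375, 204.4368896484375), 74.8609848022461) [  200    80   158   208 28754]
button circle guess px [array([295.8,  11.8])]
t 60.2 ee [528.3 -21.  231.5] rv [-3.1141e+00  4.1450e-01  5.0000e-04] F [-0.8 -0.3  0.1] w 43.73410268630996 g 0.0 q [-0.062  0.252  1.819  0.     1.07   1.773]
yaw -15.16 turn -0.0011 shift in present axes [163.7  13.3  81.5] in turned axes [163.6  13.5  81.5]
```

The cover is home: the same outline as at the start, and 204.6 × 144.4 mm at z 68, so it is level. Next I move toward the button and measure it.

Call:
arm_command(
  series=[
    {"linear": [0.025, 0, 0], "turn": 0},
    {"linear": [0.03, 0, 0], "turn": 0},
    {"linear": [0.03, 0.005, 0], "turn": 0},
    {"linear": [0.025, 0.005, 0], "turn": 0},
    {"linear": [0, 0, 0], "turn": 0},
    {"linear": [0, 0, 0], "turn": 0},
  ],
  jaw=-1,
)

```text
t: 60.8
ee_pos: [630.9, -59.4, 229.3]
orientation: [-3.114, 0.415, 0.007]
ft_force: [-0.2, 1.0, 1.0]
width: 0.9
grasp_force: 0.0
```

```bash
cat > btn.py <<'E'
from h import *
import go,sys
d=snap('wrist',sys.argv[1]);g=cv2.cvtColor(d['frame'],cv2.COLOR_BGR2GRAY)
u,v=map(int,proj(d,(682.8,-76.7,69)));print('guess',u,v)
x0,y0=max(u-40,0),max(v-40,0);a=g[y0:v+40,x0:u+40]
m=(a<70).astype(np.uint8);k,l,s,c=cv2.connectedComponentsWithStats(m)
for i in range(1,k):
    if s[i,4]>150:
        p=c[i]+[x0,y0];print('dark',s[i],p,'world@69',at(d,*p,69).round(1), 'diam mm',s[i,2]*(d['tvec'][2] if 0 else 1))
        e=[at(d,x0+s[i,0]-.5,p[1],69),at(d,x0+s[i,0]+s[i,2]-.5,p[1],69)];print('width at z69',np.linalg.norm(e[0]-e[1]))
        T=load('top0');S=load('scene0');print('tri w/top',tri((d,*p),(T,440.5*.7-.5,201.5*.7-.5)),'w/scene',tri((d,*p),(S,203.5/4.4-.5+250,512.5/4.4-.5+165)))
go.go(682.8,-76.7,150,-15.1)
E
python3 btn.py w26
```

```text
guess 283 135
dark [  20   20   40   40 1214] [282.61285008 134.37314662] world@69 [683.6 -76.1  69. ] diam mm 40
width at z69 36.518977232155784
tri w/top (array([683.50851267, -76.28431436,  67.00884639]), [0.22679135292502317, 0.22679135292506952]) w/scene (array([683.36020657, -76.60234254,  69.86266645]), [0.6177992650704907, 0.6177992650705499])
t 60.85 ee [630.6 -59.2 229.9] rv [-3.114   0.4147  0.0065] F [-0.1 -0.  -0.6] w 0.24369639612939809 g 0.0 q [-0.112  0.414  1.588  0.     1.144  1.723]
yaw -15.17 turn -0.0013 shift in present axes [55.3  3.2 79.6] in turned axes [54.9  3.3 79.9]
```

The button is at (683.5, -76.1), top about z 69, 36.5 mm wide as stated. I make a half turn so the camera side faces away from the column.

Call:
arm_command(
  series=[
    {"linear": [0, 0, 0], "turn": -0.149},
    {"linear": [0, 0, 0], "turn": -0.149},
    {"linear": [0, 0, 0], "turn": -0.149},
    {"linear": [0, 0, 0], "turn": -0.149},
    {"linear": [0, 0, 0], "turn": -0.149},
    {"linear": [0, 0, 0], "turn": -0.149},
    {"linear": [0, 0, 0], "turn": -0.149},
    {"linear": [0, 0, 0], "turn": -0.149},
    {"linear": [0, 0, 0], "turn": -0.149},
    {"linear": [0, 0, 0], "turn": -0.149},
  ],
)

```text
t: 61.85
ee_pos: [630.8, -58.8, 231.5]
orientation: [-2.563, -1.814, 0.002]
ft_force: [-0.1, -1.5, -0.1]
width: 0.7
grasp_force: 0.0
```

Call:
arm_command(
  series=[
    {"linear": [0, 0, 0], "turn": -0.149},
    {"linear": [0, 0, 0], "turn": -0.149},
    {"linear": [0, 0, 0], "turn": -0.149},
    {"linear": [0, 0, 0], "turn": -0.149},
    {"linear": [0, 0, 0], "turn": -0.149},
    {"linear": [0, 0, 0], "turn": -0.149},
    {"linear": [0, 0, 0], "turn": -0.149},
    {"linear": [0, 0, 0], "turn": -0.149},
    {"linear": [0, 0, 0], "turn": -0.149},
    {"linear": [0, 0, 0], "turn": -0.149},
  ],
)

```text
t: 62.85
ee_pos: [630.8, -58.8, 231.5]
orientation: [-0.654, -3.071, 0.0]
ft_force: [0.4, -0.4, 0.5]
width: -0.3
grasp_force: 0.0
```

```bash
python3 go.py 683.5 -76 80 155
```

```text
t 62.85 ee [630.8 -58.8 231.5] rv [-6.5400e-01 -3.0712e+00  1.0000e-04] F [ 0.4 -0.4  0.5] w -0.27997626496594274 g 0.0 q [-0.112  0.411  1.588  0.     1.144 -1.263]
yaw 155.96 turn 0.0167 shift in present axes [-55.3   5.8 151.4] in turned axes [-55.    6.7 151.5]
```

Call:
arm_command(
  series=[
    {"linear": [-0.02, 0.002, 0.02], "turn": 0},
    {"linear": [-0.02, 0.002, 0.03], "turn": 0},
    {"linear": [-0.015, 0.0018, 0.04], "turn": 0},
    {"linear": [0, 0, 0.04], "turn": 0},
    {"linear": [0, 0, 0.03], "turn": 0},
    {"linear": [0, 0, 0], "turn": 0},
    {"linear": [0, 0, 0], "turn": 0},
  ],
)

```text
t: 63.55
ee_pos: [684.0, -76.5, 72.1]
orientation: [-0.664, -3.069, 0.0]
ft_force: [0.6, 0.1, -0.1]
width: 0.7
grasp_force: 0.0
```

Call:
arm_command(
  series=[
    {"linear": [0, 0, 0.005], "turn": 0},
    {"linear": [0, 0, 0.005], "turn": 0},
    {"linear": [0, 0, 0.003], "turn": 0},
    {"linear": [0, 0, 0], "turn": 0},
  ],
)

```text
t: 63.95
ee_pos: [685.5, -77.0, 59.7]
orientation: [0.664, 3.069, 0.0]
ft_force: [0.7, -0.1, 3.2]
width: 0.2
grasp_force: 1.2
```

Call:
arm_command(
  series=[
    {"linear": [0, 0, 0.002], "turn": 0},
    {"linear": [0, 0, 0.002], "turn": 0},
    {"linear": [0, 0, 0], "turn": 0},
  ],
)

```text
t: 64.25
ee_pos: [685.5, -77.0, 55.7]
orientation: [0.664, 3.069, 0.0]
ft_force: [0.8, 0.4, 5.3]
width: 0.6
grasp_force: 2.7
```

Call:
arm_command(
  series=[
    {"linear": [0, 0, 0.001], "turn": 0},
    {"linear": [0, 0, 0.001], "turn": 0},
    {"linear": [0, 0, 0], "turn": 0},
  ],
)

```text
t: 64.55
ee_pos: [685.6, -77.0, 55.4]
orientation: [0.664, 3.069, 0.0]
ft_force: [-5.0, 0.2, 18.8]
width: 0.8
grasp_force: 8.9
```

The force jumped to 18.8 N with no further travel, so the button is bottomed. I hold a moment, then retreat.

Call:
arm_command(
  series=[
    {"linear": [0, 0, 0], "turn": 0},
    {"linear": [0, 0, -0.02], "turn": 0},
    {"linear": [0, 0, -0.04], "turn": 0},
    {"linear": [0, 0, -0.05], "turn": 0},
    {"linear": [0, 0, -0.05], "turn": 0},
    {"linear": [0, 0, -0.03], "turn": 0},
    {"linear": [0, 0, 0], "turn": 0},
    {"linear": [0, 0, 0], "turn": 0},
    {"linear": [0, 0, 0], "turn": 0},
  ],
)

```text
t: 65.45
ee_pos: [683.5, -76.9, 240.7]
orientation: [-0.664, -3.067, 0.001]
ft_force: [-0.8, 0.8, 0.1]
width: 0.8
grasp_force: 0.0
```

```bash
python3 - <<'E'
from h import *
state();d=snap('wrist','w30');x=d
h=cv2.cvtColor(x['frame'],cv2.COLOR_BGR2HSV);m=cv2.inRange(h,(0,0,110),(180,45,255))
for p in[(441.3,2.3,84),(613,-44.5,84),(527,-21,96)]:print(np.round(proj(d,p)))
s=snap('scene','s30');a=load('scene0')
# cover corners in scene vs start: difference in the cover area
r=(slice(200,285),slice(255,330));print('mean abs diff cover area',cv2.absdiff(s['frame'][r],a['frame'][r]).mean())
g=[cv2.cvtColor(q['frame'][r],cv2.COLOR_BGR2GRAY).astype(np.float32) for q in(a,s)];print('shift px',cv2.phaseCorrelate(*g,cv2.createHanningWindow(g[0].shape[::-1],cv2.CV_32F)))
E
```

```text
t 65.45 ee [683.5 -76.9 240.7] rv [-6.6390e-01 -3.0669e+00  6.0000e-04] F [-0.8  0.8  0.1] w 0.7717738492947367 g 0.0 q [-0.129  0.486  1.447 -0.     1.212 -1.274]
[ 245. -102.]
[280. 110.]
[262.   1.]
mean abs diff cover area 38.33406535947712
shift px ((0.7255261003419733, -0.1345149132721204), 0.6793777197378653)
```

```bash
python3 -c "
from workcell import ctrl
print(ctrl.close_job())"
```

```text
the job is handed in; nothing more can be done
None
```

I finished all four steps in order and handed the job in; the hand-in gave no verdict. The last camera checks showed all four blocks seated and the cover home, and the button bottomed out when pressed (18.8 N at its stop), but I did not check by camera that it sprang back up.

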